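# Clear the cabinet front and set out the conservator's tools

## Robot

A 6-joint arm with a two-finger parallel gripper is mounted at the origin on the work surface. World frame = base frame: x ahead of the robot, y to its left, z up, the work surface at z = 0. Lengths are in m, angles in degrees, forces in N, time in s.
With the tool pointing down it reaches from about 0.275 to 0.725 m from the base axis. Payload 15.9 kg.
Tool frame: the origin (TCP) lies at the very end of the fingers, on their centre line; the grasp point (between the pads) lies 19 mm behind it; z points along the fingers, y is the direction in which the jaws open and shut (so a half turn about z gives the same grasp; the last joint's range is limited). The gripper opens to 85 mm and grips with 20 to 120 N. Pads are 22 mm wide; open, the fingers measure 114 mm over their backs; the gripper's body (76 mm by 85 mm) begins 54 mm behind the grasp point. The pads swing forward as they close: fully open they stand 13 mm farther back than shut.
Start: joints at [0, 12.198, -1.971, 75.831, 0, 90], TCP at [0.5, -0, 0.231] pointing down, gripper open.
Joint ranges: [-170.91, 170.91], [-42.67, 98.43], [-65.05, 77.54], [-120.47, 116.71], [-90, 82.35], [-180, 180]. Speed limits (degrees/s): [108.29, 108.29, 136.94, 147.25, 180, 180].

## Interface

Orientations are given as [roll, pitch, yaw] about the fixed x, y, z axes, in that order (R = Rz(yaw) Ry(pitch) Rx(roll)).
In Python, from bench import r gives the robot as it stands.
- The arm moves only by the tool jog_arm, never from a script. Its argument "commands" is text: rows parted by semicolons, each of 7 numbers parted by spaces: the finger opening in mm, from 0 to 85.4, then the shift along the world's x, y, z in mm, then the turn, a rotation vector about the world's x, y, z in degrees. In form: gripper x y z wx wy wz; .... A call has 1 to 8 rows; each row shifts and turns the commanded pose from where the row before left it; what a row does not reach is not made up. A row lasts 1/12 s, in which the tool goes at most 41.7 mm and 7.16 degrees, less where a joint would pass 70% of its speed; a pose out of reach is approached as far as the arm can. A call with a gripper value outside its range is refused whole. The fingers move at their own pace and stop on an object; the grip force is fixed at half the most. Time passes only in rows, so rows that do not move let the fingers close. It gives the time, the measured TCP pose, the force and the opening at its end, in the units of the state.
- r.get_state(): the state, without advancing time (a new reading comes with each control period).
- r.grab_frame(name): name is "scene" or "side" or "wrist"; returns a dict with "image" (420x560x3 uint8, blue, green, red), "z_map" (420x560 float32, m along the optical axis (not along the pixel's ray), 0 where there is no reading), "camera_matrix" (3x3 intrinsics, pixels), "rvec" (rotation vector, rad) and "tvec" (3), from world to camera coordinates, as OpenCV has them; the wrist camera has in their place "tool_from_camera" (4x4, takes a point from camera to tool coordinates, whose origin is the TCP and whose axes are the flange's). Camera axes: x right, y down, z forward; pixel columns grow to the right and rows downward; lengths in m; the calibration is good to about 2 mm. The wrist camera is an equidistant fisheye: a pixel r from the principal point sees the ray r / f radians off the axis. A picture is of the moment at which its call begins: read the wrist's pose just before it.
- r.job_done(): hands the job in, once; it reports no verdict.
The state is a dict: "t": time; "joint_positions": joint angles; "qvel": joint speeds; "effort": joint torques, N m; "ee_pos": TCP position; "ee_rot": TCP orientation; "contact_force": force on the tool from outside, world axes, zero at the start; "torque": the same for the moment, N m; "gripper_width": finger opening in m.
Only numpy, scipy, OpenCV 4.12 (cv2) and the standard library are available. Lean on these libraries where they do the work, as an engineer would, in place of code of your own. Each camera call takes 0.05 s, during which the arm holds its last target.

## Task

Whatever stands in front of the little tool cabinet (jug, finds box or both) is in the way of its door: first, with the door still shut, set it upright on the grey felt mat. Then swing the door wide open by its handle, pull every tool up out of the rack inside the door and stand it handle-down in the cups of the bench stand, and finally shut the door fully again. At the end what was cleared must be standing on the mat; leave the tape dispenser, the bowl and the brick lump alone.

Things in the scene. Friction and masses are not known exactly. Their poses are not given: they have to be found in the camera images.
- jug: Restored squat terracotta jug, 105 mm tall, 0.25 to 0.5 kg, heavy-footed, belly 82 mm wide, straight neck 42 mm wide from 62 to 105 mm up; a loop handle reaches 55 mm from the axis on its own -x side (at the start turned away from the cabinet), so grip the neck along its y axis. Origin: centre of the foot, z up. If present (else None) it starts in front of the cabinet, in the door's way.
- findsbox: Closed cardboard finds box with lid, 88 (x) by 58 (y) by 70 mm tall, 0.17 to 0.35 kg; grip it across y. Origin: centre of the underside, z up. At the start it may stand in front of the cabinet, in the way of the door, its y axis about parallel to the cabinet's front. May be absent (None).
- mat: Square grey felt mat, fixed, 210 by 210 by 6 mm thick, lying on the table to the robot's left, clear of the door's swing. Origin: centre of the underside; x and y along its sides, top face at z = 6 mm.
- cabinet: Small grey steel tool cabinet, fixed, 140 deep (x) by 250 wide (y) by 225 mm tall. Origin: centre of the underside. Its front looks along its own -x axis and is covered by one dark door (15 mm thick, top edge 220 mm above the table), hinged at its +y edge. With the door shut the tools are under the cabinet's roof.
- rack (a point): Centre of the rim of the aluminium tool rack on the inside of the door, 110 mm above the table, 62 mm from the inner face; the rack swings out with the door. 168 mm long, four 22 mm square pockets 60 mm deep, 42 mm apart (60, 102, 144 and 186 mm from the hinge). Axes as handle.
- door (a joint): Door angle, rad: 0 shut, growing to 1.9 as it opens towards the robot (clockwise seen from above). Stays where it is left (about 0.12 N m of friction).
- handle (a point): Grip point on the door's handle, 185 mm above the table: a vertical round steel bar 11 mm in diameter and running from 105 to 205 mm above the table, standing 35 mm clear of the door's outer face, 205 mm from the hinge. It can be pinched from above and turns freely within the grip. Axes turn with the door: x is square to the door (pointing inward), y along its width towards the hinge.
- hinge (a point): Point on the hinge axis (vertical), 185 mm above the table, in the plane of the door's outer face.
- stand: Grey bench stand, fixed: a base 200 (x) by 60 (y) by 8 mm with four open square cups in a row along x at x = -75, -25, +25 and +75 mm; each cup 38 mm outside, 30 mm inside, its floor 12 mm and its rim 86 mm above the table. Origin: centre of the underside. Each cup is meant for one tool.
- tool_brush: Tool with a short black brush head. Round wooden handle 17 mm thick, 125 mm long; whole tool 158 mm, 50 g. Origin: centre of the handle's foot; z along the tool to the head. Stands handle-down in a pocket of the door rack, foot 50 mm above the table; the handle is free above 60 mm from the foot; grip it 120 mm from the foot. May be absent (None).
- tool_spatula: Tool with a flat steel spatula blade. Round wooden handle 17 mm thick, 125 mm long; whole tool 158 mm, 50 g. Origin: centre of the handle's foot; z along the tool to the head. Stands handle-down in a pocket of the door rack, foot 50 mm above the table; the handle is free above 60 mm from the foot; grip it 120 mm from the foot. May be absent (None).
- tool_file: Tool with a thin steel file shank. Round wooden handle 17 mm thick, 125 mm long; whole tool 158 mm, 50 g. Origin: centre of the handle's foot; z along the tool to the head. Stands handle-down in a pocket of the door rack, foot 50 mm above the table; the handle is free above 60 mm from the foot; grip it 120 mm from the foot. May be absent (None).
- tool_wood: Turned wooden modelling tool with a shaped wooden head. Round wooden handle 17 mm thick, 125 mm long; whole tool 158 mm, 50 g. Origin: centre of the handle's foot; z along the tool to the head. Stands handle-down in a pocket of the door rack, foot 50 mm above the table; the handle is free above 60 mm from the foot; grip it 120 mm from the foot. May be absent (None).
- dispenser: Black tape dispenser with a roll, 130 by 55 by 97 mm, standing to the right of the cabinet. A bystander beyond the mat. Origin: centre of its underside.
- bowl: Terracotta bowl on three feet, 144 mm across, 65 mm tall. A bystander beyond the mat. Origin: centre of its underside.
- block: Rough lump of brick and sherd, 60 by 45 by 42 mm. A bystander beyond the mat. Origin: centre of its underside.
Things that resemble listed ones, but are neither listed nor needed, are in the scene too. Leave any blue look-alike of the findsbox alone.

How it is judged (in metres and radians):
On the way, in this order (a step that is already met when the one before it is completed fails the run):
1. with the door still shut, the jug and the finds box (those present) stand released on the mat (x of jug in the frame of mat between -0.09 and 0.09 m and y of jug in the frame of mat between -0.09 and 0.09 m and z of jug in the frame of mat between 0 and 0.014 m and angle between each of jug, findsbox's own z axis and vertical below 0.2 rad and linear speed of each of jug, findsbox below 0.03 m/s and contact force between each of jug, findsbox and the fingers below 0.2 N and x of findsbox in the frame of mat between -0.09 and 0.09 m and y of findsbox in the frame of mat between -0.09 and 0.09 m and z of findsbox in the frame of mat between 0 and 0.014 m and value of joint door below 0.1 rad), for 0.2 s.
2. the cabinet door is swung wide open (over 1.1 rad) (value of joint door above 1.1 rad), for 0.2 s.
3. every tool stands released in the bench stand, the door still open (x of tool_brush in the frame of stand between -0.095 and 0.095 m and y of tool_brush in the frame of stand between -0.022 and 0.022 m and z of tool_brush in the frame of stand between 0 and 0.03 m and angle between each of tool_brush, tool_spatula, tool_file, tool_wood's own z axis and vertical below 0.4 rad and linear speed of each of tool_brush, tool_spatula, tool_file, tool_wood below 0.05 m/s and contact force between each of tool_brush, tool_spatula, tool_file, tool_wood and the fingers below 0.2 N and x of tool_spatula in the frame of stand between -0.095 and 0.095 m and y of tool_spatula in the frame of stand between -0.022 and 0.022 m and z of tool_spatula in the frame of stand between 0 and 0.03 m and x of tool_file in the frame of stand between -0.095 and 0.095 m and y of tool_file in the frame of stand between -0.022 and 0.022 m and z of tool_file in the frame of stand between 0 and 0.03 m and x of tool_wood in the frame of stand between -0.095 and 0.095 m and y of tool_wood in the frame of stand between -0.022 and 0.022 m and z of tool_wood in the frame of stand between 0 and 0.03 m and value of joint door above 0.3 rad), for 0.2 s.
At the end, for the whole second after the job is handed in: Jug and finds box stand upright (0.2 rad) at rest, centres within 90 mm of the mat centre along each side; every tool stands handle-down in a cup of the stand (foot under 30 mm up, tilt under 0.4 rad); door shut to 0.06 rad; all released (x of jug in the frame of mat between -0.09 and 0.09 m and y of jug in the frame of mat between -0.09 and 0.09 m and z of jug in the frame of mat between 0 and 0.014 m and angle between each of jug, findsbox's own z axis and vertical below 0.2 rad and linear speed of each of jug, findsbox below 0.03 m/s and contact force between each of jug, findsbox, tool_brush, tool_spatula, tool_file, tool_wood and the fingers below 0.2 N and x of findsbox in the frame of mat between -0.09 and 0.09 m and y of findsbox in the frame of mat between -0.09 and 0.09 m and z of findsbox in the frame of mat between 0 and 0.014 m and x of tool_brush in the frame of stand between -0.095 and 0.095 m and y of tool_brush in the frame of stand between -0.022 and 0.022 m and z of tool_brush in the frame of stand between 0 and 0.03 m and angle between each of tool_brush, tool_spatula, tool_file, tool_wood's own z axis and vertical below 0.4 rad and linear speed of each of tool_brush, tool_spatula, tool_file, tool_wood below 0.05 m/s and x of tool_spatula in the frame of stand between -0.095 and 0.095 m and y of tool_spatula in the frame of stand between -0.022 and 0.022 m and z of tool_spatula in the frame of stand between 0 and 0.03 m and x of tool_file in the frame of stand between -0.095 and 0.095 m and y of tool_file in the frame of stand between -0.022 and 0.022 m and z of tool_file in the frame of stand between 0 and 0.03 m and x of tool_wood in the frame of stand between -0.095 and 0.095 m and y of tool_wood in the frame of stand between -0.022 and 0.022 m and z of tool_wood in the frame of stand between 0 and 0.03 m and value of joint door below 0.06 rad); the robot touches nothing.
It fails at once if the tape dispenser is moved more than 30 mm (distance of dispenser from where it was at the start of the episode above 0.03 m).
It fails at once if the bowl is moved more than 30 mm (distance of bowl from where it was at the start of the episode above 0.03 m).
It fails at once if the brick lump is moved more than 30 mm (distance of block from where it was at the start of the episode above 0.03 m).
Of tool_brush, tool_spatula, tool_file, tool_wood only 3 to 4 are there at a start; the rules pass over those that are not, and their reading is None.
Of jug, findsbox only 1 to 2 are there at a start; the rules pass over those that are not, and their reading is None.
At some moment in a run one of jug, findsbox may be knocked a few centimetres aside while the robot is not near it.
It also fails if it takes over 210 s, if anything falls off the work surface, if the arm or the gripper's body presses on something with over 40 N, if the wrist force passes 120 N, or if a joint passes its speed limit or range.

## Working session

There is one attempt and no reset: what is moved stays moved. The work goes in short steps, Python scripts to look and compute and a tool call to move; the robot and the scene stay as the last step left them, time stands still between calls to the robot, and variables do not carry over. Pictures are saved under pics/ and viewed, and the job is handed in when it is done.

Besides the shell and the picture viewer there is one more tool, called by a JSON object that holds its "fn" and its "kwargs", one argument or row to a line. jog_arm: Moves the arm, as the interface text tells. Its arguments: {"type":"object","properties":{"commands":{"type":"string"}},"required":["commands"]}

```bash
ls; mkdir -p pics
cat > h.py <<'E'
import numpy as np, cv2
from bench import r
def grab(n):
    f=r.grab_frame(n); return f
def save(f,name): cv2.imwrite('pics/%s.png'%name,f['image'])
def pts(f):
    "world point map for scene/side"
    K=np.array(f['camera_matrix']);R=cv2.Rodrigues(np.array(f['rvec'],float))[0];t=np.array(f['tvec'],float).ravel()
    z=f['z_map'];h,w=z.shape;u,v=np.meshgrid(np.arange(w),np.arange(h))
    c=np.stack([(u-K[0,2])/K[0,0]*z,(v-K[1,2])/K[1,1]*z,z],-1)
    P=(c-t)@R; P[z<=0]=np.nan
    return P
def proj(f,p):
    return cv2.projectPoints(np.array(p,float).reshape(-1,1,3),np.array(f['rvec'],float),np.array(f['tvec'],float),np.array(f['camera_matrix']),None)[0].reshape(-1,2)
E
python3 - <<'E'
from h import *
s=r.get_state(); print(s)
for n in ['scene','side','wrist']:
    f=grab(n); save(f,n+'0'); np.savez('/tmp/%s0.npz'%n,**{k:v for k,v in f.items()})
    print(n,[ (k,np.round(v,3).tolist()) for k,v in f.items() if k not in('image','z_map')])
E
```

```text
pics
{'t': 0.0, 'joint_positions': array([ 1.08802886e-04,  1.22246089e+01, -2.00682490e+00,  7.58307351e+01,
        3.61849238e-05,  8.99992391e+01]), 'qvel': array([-0.04015471,  0.01187746,  0.03932938,  0.01571867, -0.00057278,
        0.04036017]), 'effort': array([-1.43474466e-03, -6.86183596e+01,  4.87125492e+01,  1.75234705e-02,
       -1.83502889e-04, -7.31988712e-05]), 'ee_pos': array([4.99676533e-01, 1.14818598e-06, 2.30827653e-01]), 'ee_rot': array([-1.79937831e+02, -3.70105253e-05,  9.00008697e+01]), 'contact_force': array([-0.8529962 , -0.99777695,  0.97477005]), 'torque': array([ 0.01070774, -0.0026946 , -0.00754324]), 'gripper_width': 0.08539029002389512}
scene [('camera_matrix', [[513.673, 0.0, 277.739], [0.0, 513.673, 214.852], [0.0, 0.0, 1.0]]), ('rvec', [0.943, 2.864, -0.452]), ('tvec', [0.439, -0.248, 1.569])]
side [('camera_matrix', [[513.803, 0.0, 274.524], [0.0, 513.803, 206.445], [0.0, 0.0, 1.0]]), ('rvec', [2.698, 0.933, -0.148]), ('tvec', [-0.392, -0.298, 1.594])]
wrist [('camera_matrix', [[325.192, 0.0, 274.24], [0.0, 325.192, 208.226], [0.0, 0.0, 1.0]]), ('tool_from_camera', [[-0.001, -0.963, -0.269, 0.068], [1.0, -0.001, 0.001, 0.001], [-0.001, -0.269, 0.963, -0.143], [0.0, 0.0, 0.0, 1.0]])]
```

View pics/scene0.png

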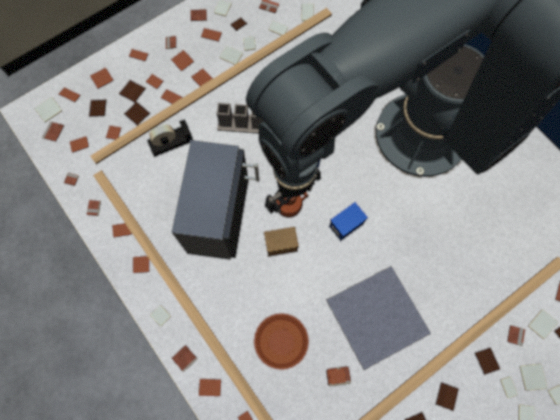

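View pics/side0.png

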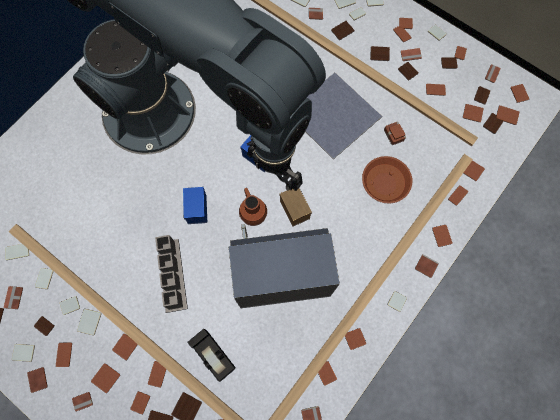

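View pics/wrist0.png

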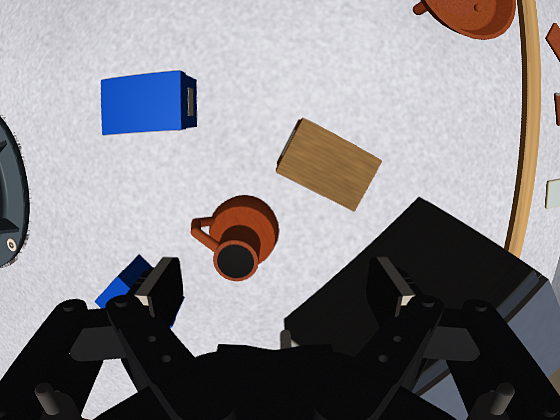

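The scene shows the jug at about (285,205), the brown finds box at (281,240), the mat at (378,317), the cabinet at (210,195) with its handle at (252,172), and the bowl at (281,340). In the side view the stand is at (171,272), the jug at (253,208) and the box at (295,206). There are two blue look-alikes, at (195,205) and (248,150) in the side view, which I'll leave alone.

Run:
```python
from h import *
F={n:dict(np.load('/tmp/%s0.npz'%n)) for n in('scene','side')}
def rect(n,box,zlo,zhi,extra=None):
    f=F[n];P=pts(f);x0,y0,x1,y1=box
    m=np.zeros(P.shape[:2],bool);m[y0:y1,x0:x1]=1
    m&=(P[...,2]>zlo)&(P[...,2]<zhi)
    hsv=cv2.cvtColor(f['image'],cv2.COLOR_BGR2HSV)
    if extra: m&=extra(hsv)
    m=m.astype(np.uint8)
    nn,lab,st,c=cv2.connectedComponentsWithStats(m)
    k=1+np.argmax(st[1:,4]);q=P[lab==k]
    rr=cv2.minAreaRect((q[:,:2]*1000).astype(np.float32))
    print(n,box,len(q),'rect',np.round(rr[0],1),np.round(rr[1],1),round(rr[2],1),'zmed',np.round(np.median(q[:,2])*1000,1),'mean',np.round(q.mean(0)*1000,1))
    return q
print('box');rect('scene',(255,220,310,265),.06,.08);rect('side',(270,180,320,230),.06,.08)
print('jug rim');rect('side',(230,180,275,230),.09,.115);rect('scene',(265,180,310,220),.09,.115)
print('jug all');rect('side',(230,180,275,230),.01,.115,lambda h:(h[...,0]<12)&(h[...,1]>100))
print('mat');rect('scene',(310,255,445,380),-.005,.02,lambda h:h[...,2]<150);rect('side',(295,60,390,170),-.005,.02,lambda h:h[...,2]<150)
print('cab top');rect('scene',(160,130,255,265),.21,.235);rect('side',(220,220,350,310),.21,.235)
print('stand rim');rect('side',(145,225,195,320),.078,.095);print('stand base');rect('side',(145,225,195,320),.002,.012,lambda h:h[...,2]<170)
print('handle');rect('side',(236,218,252,244),.15,.215);rect('scene',(240,158,265,185),.15,.215)
print('bowl');rect('side',(355,150,420,210),.03,.08);rect('scene',(245,305,315,375),.03,.08)
print('disp');rect('side',(180,320,240,385),.02,.12)
print('blue');b=lambda h:(h[...,0]>100)&(h[...,0]<130)&(h[...,1]>150)
rect('scene',(320,195,375,245),.02,.1,b);rect('side',(175,175,215,230),.02,.1,b)
```

```text
box
scene (255, 220, 310, 265) 691 rect [554.   25.7] [60.9 88. ] 63.4 zmed 70.7 mean [554.6  26.5  70.6]
side (270, 180, 320, 230) 615 rect [552.6  23.3] [59.2 88.9] 62.4 zmed 69.4 mean [554.8  21.3  69.3]
jug rim
side (230, 180, 275, 230) 229 rect [456.8 -48.6] [40.7 66.8] 39.9 zmed 103.9 mean [461.1 -56.8 102.8]
scene (265, 180, 310, 220) 23 rect [468.4 -38.4] [ 5.6 21. ] 81.2 zmed 99.9 mean [468.5 -38.4  99.2]
jug all
side (230, 180, 275, 230) 537 rect [466.1 -60.3] [76.1 75.9] 13.7 zmed 52.9 mean [472.6 -66.2  59.5]
mat
scene (310, 255, 445, 380) 5890 rect [462.4 343.6] [208.7 209.1] 80.6 zmed 6.7 mean [464.  345.8   6.7]
side (295, 60, 390, 170) 3650 rect [460.2 343.7] [216.1 213.5] 80.6 zmed 5.5 mean [475.8 346.5   5.4]
cab top
scene (160, 130, 255, 265) 5414 rect [ 646.1 -152.6] [253.2 140.9] 45.9 zmed 225.5 mean [ 649.7 -147.7  225.2]
side (220, 220, 350, 310) 6051 rect [ 644.5 -153.8] [249.9 141.6] 45.5 zmed 224.2 mean [ 646.5 -156.2  223.9]
stand rim
side (145, 225, 195, 320) 109 rect [ 381.  -323.1] [39.9 39.2] 47.2 zmed 84.5 mean [ 381.2 -322.4   84.4]
stand base
side (1
[... 158 characters left out ...]
.4 34.8] 39.6 zmed 202.0 mean [ 518.4 -148.7  200.5]
scene (240, 158, 265, 185) 159 rect [ 527.2 -146.3] [77.1 41.1] 45.4 zmed 193.4 mean [ 531.  -150.2  186.8]
bowl
side (355, 150, 420, 210) 1302 rect [712.  241.7] [139.5 142.3] 32.6 zmed 47.2 mean [712.7 253.1  48.6]
scene (245, 305, 315, 375) 1800 rect [714.6 241.9] [140.7 140. ] 7.6 zmed 47.1 mean [713.7 241.7  49. ]
disp
side (180, 320, 240, 385) 1064 rect [ 628.2 -433.2] [ 55.1 130.8] 77.9 zmed 51.9 mean [ 629.1 -431.8   51.8]
blue
scene (320, 195, 375, 245) 617 rect [371.1  92.6] [53.7 85.5] 89.3 zmed 70.0 mean [373.1  94.5  68.8]
side (175, 175, 215, 230) 737 rect [ 328.5 -149.7] [58.3 89.5] 42.4 zmed 68.6 mean [ 333.5 -152.2   65. ]
```

{"fn": "jog_arm", "kwargs": {
  "commands": "85 6.7 3 0 0 0 7; 85 6.7 3 0 0 0 7; 85 6.7 3 0 0 0 7; 85 6.7 3 0 0 0 7; 85 6.7 3 0 0 0 7; 85 6.7 3 0 0 0 7; 85 6.7 3 0 0 0 7; 85 6.7 3 0 0 0 7"
}}

```text
t: 0.82
ee_pos: [0.5538, 0.0242, 0.231]
ee_rot: [-180.0, -0.0, 146.3]
contact_force: [-0.0, -0.5, 0.9]
gripper_width: 0.0852
```

```bash
cat >> h.py <<'E'
from scipy.spatial.transform import Rotation as Ro
def wgrab(name=None):
    s=r.get_state(); f=r.grab_frame('wrist')
    T=np.eye(4);T[:3,:3]=Ro.from_euler('xyz',s['ee_rot'],degrees=True).as_matrix();T[:3,3]=s['ee_pos']
    f['W']=T@np.array(f['tool_from_camera']); 
    if name: save(f,name)
    return f
def wpts(f):
    K=f['camera_matrix'];z=f['z_map'];h,w=z.shape;u,v=np.meshgrid(np.arange(w),np.arange(h))
    dx=u-K[0,2];dy=v-K[1,2];rr=np.hypot(dx,dy)+1e-9;th=rr/K[0,0];t=np.tan(th)
    c=np.stack([dx/rr*t*z,dy/rr*t*z,z],-1)
    P=c@f['W'][:3,:3].T+f['W'][:3,3];P[(z<=0)|(th>1.4)]=np.nan
    return P
def wray(f,uv,zp):
    K=f['camera_matrix'];d=np.array(uv,float)-[K[0,2],K[1,2]];rr=np.hypot(*d)+1e-9;th=rr/K[0,0]
    c=np.array([d[0]/rr*np.sin(th),d[1]/rr*np.sin(th),np.cos(th)])
    d=f['W'][:3,:3]@c;o=f['W'][:3,3];return o+d*(zp-o[2])/d[2]
def top(P,x0,x1,y0,y1,z0,z1,mask=None):
    "points in a world box, min area rect"
    m=(P[...,0]>x0)&(P[...,0]<x1)&(P[...,1]>y0)&(P[...,1]<y1)&(P[...,2]>z0)&(P[...,2]<z1)
    if mask is not None: m&=mask
    n,lab,st,c=cv2.connectedComponentsWithStats(m.astype(np.uint8))
    if n<2: return None
    q=P[lab==1+np.argmax(st[1:,4])]
    rr=cv2.minAreaRect((q[:,:2]*1000).astype(np.float32))
    return len(q),np.round(rr[0],1),np.round(rr[1],1),round(rr[2],1),np.round(np.nanmedian(q,0)*1000,1)
E
python3 - <<'E'
from h import *
s=r.get_state();print(s['t'],s['ee_pos'],s['ee_rot'],s['joint_positions'])
f=wgrab('w1');P=wpts(f)
print('box',top(P,.48,.63,-.05,.1,.063,.08))
print('jug',top(P,.40,.53,-.13,.0,.095,.115))
print('cab',top(P,.4,.9,-.4,.1,.215,.235))
print('handle',top(P,.47,.56,-.2,-.1,.19,.21))
f=grab('side');save(f,'s1');P=pts(f);hs=cv2.cvtColor(f['image'],cv2.COLOR_BGR2HSV)
print('jug',top(P,.40,.53,-.13,.0,.095,.115));print('handle',top(P,.47,.56,-.2,-.1,.19,.21))
E
```

```text
0.8167 [0.55375156 0.02415424 0.23102826] [-1.79981414e+02 -2.78093155e-02  1.46345080e+02] [2.49682120e+00 1.87658292e+01 6.69728481e+00 7.79648749e+01
 1.39788984e-03 3.61517363e+01]
box (5394, array([554.2,  24.9]), array([58.4, 88.3]), 63.6, array([552.2,  25.6,  70.7]))
jug (1949, array([454.5, -55.9]), array([42.2, 63.3]), 83.3, array([463.2, -52. , 105.7]))
cab (1629, array([ 582.9, -161. ]), array([31.1, 85.1]), 5.2, array([ 584.1, -142.2,  224.8]))
handle (164, array([ 509.2, -136.7]), array([9.8, 5.2]), 35.0, array([ 508.6, -136.2,  199.2]))
jug (212, array([457.7, -48.6]), array([40.8, 63.3]), 35.7, array([462.5, -57.1, 104.4]))
handle (49, array([ 518.6, -150.9]), array([10.2, 34.4]), 40.2, array([ 518.5, -149.3,  201.9]))
```

View pics/w1.png

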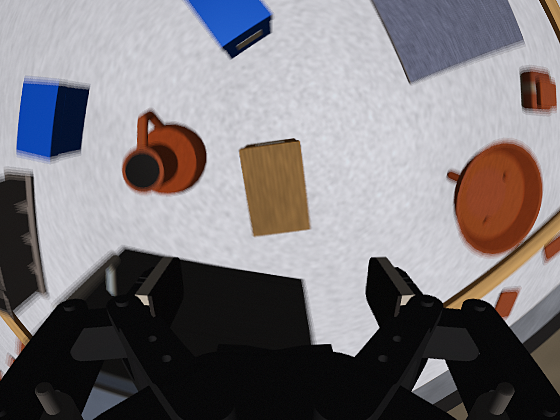

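The wrist view shows the box at pixel (275,187), the jug at (165,160) and the cabinet bottom left, consistent with the scene cameras. I'll go down onto the box.

{"fn": "jog_arm", "kwargs": {
  "commands": "85 0.2 0.4 -20 0 0 3.8; 85 0 0 -40 0 0 3.8; 85 0 0 -40 0 0 0; 85 0 0 -40 0 0 0; 85 0 0 -35 0 0 0; 85 0 0 -26 0 0 0; 85 0 0 0 0 0 0; 50 0 0 0 0 0 0"
}}

```text
t: 1.58
ee_pos: [0.5527, 0.0243, 0.03]
ee_rot: [-179.9, -0.1, 153.4]
contact_force: [-0.1, 0.0, 0.5]
gripper_width: 0.0749
```

{"fn": "jog_arm", "kwargs": {
  "commands": "50 0 0 0 0 0 0; 50 0 0 0 0 0 0; 50 0 0 0 0 0 0; 50 0 0 0 0 0 0; 50 0 0 0 0 0 0"
}}

```text
t: 2.0
ee_pos: [0.5552, 0.0244, 0.0326]
ee_rot: [179.9, 0.2, 153.5]
contact_force: [-2.1, -1.1, 9.8]
gripper_width: 0.0573
```

{"fn": "jog_arm", "kwargs": {
  "commands": "50 0 0 15 0 0 0; 50 0 0 30 0 0 0; 50 0 0 40 0 0 0; 50 -4 15 15 0 0 1; 50 -7.2 30 0 0 0 2; 50 -7.2 30 0 0 0 2; 50 -7.2 30 0 0 0 2; 50 -7.2 30 0 0 0 2"
}}

```text
t: 2.67
ee_pos: [0.521, 0.1608, 0.132]
ee_rot: [179.9, 0.1, 162.6]
contact_force: [-0.0, 0.4, -2.8]
gripper_width: 0.0572
```

{"fn": "jog_arm", "kwargs": {
  "commands": "50 -7.2 30 0 0 0 2; 50 -7.2 30 0 0 0 2; 50 -7.2 30 0 0 0 2; 50 -7.2 30 0 0 0 2; 50 -7.2 30 0 0 0 1; 50 -7.2 30 0 0 0 1; 50 -7.2 30 0 0 0 0; 50 -4 17 0 0 0 0"
}}

```text
t: 3.33
ee_pos: [0.4658, 0.3895, 0.1317]
ee_rot: [179.9, 0.1, 172.7]
contact_force: [0.3, 0.1, -2.9]
gripper_width: 0.0576
```

Run:
```python
from h import *
s=r.get_state();print(s['t'],s['ee_pos'],s['ee_rot'],s['joint_positions'],s['gripper_width'])
f=grab('scene');save(f,'c2');g=grab('side');save(g,'s2')
c=np.vstack([cv2.resize(f['image'][:,:],(400,300)),cv2.resize(g['image'],(400,300))]);cv2.imwrite('pics/cs2.png',c)
```

```text
3.3333 [0.46584186 0.38952363 0.13172451] [1.79884607e+02 6.05013686e-02 1.72659298e+02] [3.98837543e+01 2.66671768e+01 3.92649205e+00 6.71335264e+01
 3.39574446e-02 4.72244329e+01] 0.05758675689956504
```

View pics/cs2.png

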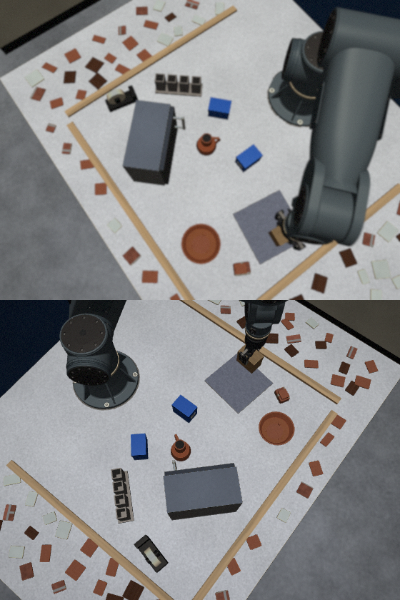

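{"fn": "jog_arm", "kwargs": {
  "commands": "50 3 1 -25 0 0 -2; 50 0 0 -30 0 0 0; 50 0 0 -20 0 0 0; 50 0 0 -10 0 0 0; 50 0 0 -6 0 0 0; 50 0 0 -2 0 0 0; 50 0 0 0 0 0 0"
}}

```text
t: 4.02
ee_pos: [0.4703, 0.3874, 0.0389]
ee_rot: [179.9, 0.1, 170.6]
contact_force: [0.0, -0.3, -3.0]
gripper_width: 0.0576
```

{"fn": "jog_arm", "kwargs": {
  "commands": "50 0 0 0 0 0 0; 85 0 0 0 0 0 0; 85 0 0 0 0 0 0; 85 0 0 0 0 0 0; 85 0 0 0 0 0 0; 85 0 0 10 0 0 0; 85 0 0 35 0 0 0; 85 0 0 40 0 0 0"
}}

```text
t: 4.68
ee_pos: [0.4682, 0.3863, 0.1221]
ee_rot: [-179.8, -0.2, 170.6]
contact_force: [0.6, 0.1, 0.8]
gripper_width: 0.0853
```

Run:
```python
from h import *
f=grab('scene');save(f,'c3');P=pts(f)
g=grab('side');save(g,'s3');Q=pts(g)
for X in(P,Q):
  print('jug',top(X,.40,.53,-.13,.0,.095,.115),'belly',top(X,.40,.56,-.14,.02,.015,.115))
  print('handle',top(X,.47,.56,-.2,-.1,.19,.21));print('box',top(X,.36,.58,.24,.46,.068,.085)); print('cab',top(X,.4,.9,-.4,.1,.215,.235)); print('stand',top(X,.25,.5,-.45,-.2,.078,.095),top(X,.25,.5,-.45,-.2,.004,.1))
cv2.imwrite('pics/z3.png',np.hstack([cv2.resize(f['image'][120:260,150:350],(400,280),interpolation=2),cv2.resize(g['image'][170:310,140:340],(400,280),interpolation=2)]))
```

```text
jug (216, array([461.3, -48.4]), array([41.7, 58.6]), 33.1, array([463.9, -52.9, 105.3])) belly (706, array([468.7, -45.2]), array([61.7, 92.3]), 43.1, array([473. , -42.7,  58.5]))
handle (66, array([ 528.3, -145.6]), array([48.3, 40.5]), 45.4, array([ 526.5, -150.8,  201.1]))
box (470, array([485. , 385.4]), array([57.9, 56.4]), 80.8, array([488.3, 384.7,  76.4]))
cab (5358, array([ 646.3, -152.6]), array([252.9, 141.3]), 45.6, array([ 649.9, -147.5,  225.5]))
stand (99, array([ 457. , -388.2]), array([45.4, 38.3]), 49.7, array([ 456.5, -386.8,   85.7])) (1758, array([ 399. , -355.9]), array([114.5, 219.9]), 52.1, array([ 405.2, -334.7,   49.6]))
jug (208, array([457.8, -50.7]), array([38.6, 60.2]), 37.1, array([462.8, -57.4, 104.4])) belly (679, array([465.6, -59.9]), array([78.3, 76.1]), 13.7, array([473.1, -66.2,  56.1]))
handle (51, array([ 518.4, -150.5]), array([10. , 34.7]), 40.2, array([ 518.3, -148.9,  200.5]))
box (438, array([468.4, 386.8]), array([62.7, 89.9]), 81.2, array([478.2, 380. ,  75.2]))
cab (6004, array([ 645. , -153.7]), array([250.6, 141. ]), 45.6, array([ 646. , -156. ,  224.2]))
stand (105, array([ 418.2, -355.5]), array([39.4, 39.4]), 48.0, array([ 419. , -356. ,   84.8])) (1676, array([ 400., -343.]), array([ 70.4, 206.3]), 48.5, array([ 405. , -339.1,   46.3]))
```

View pics/z3.png

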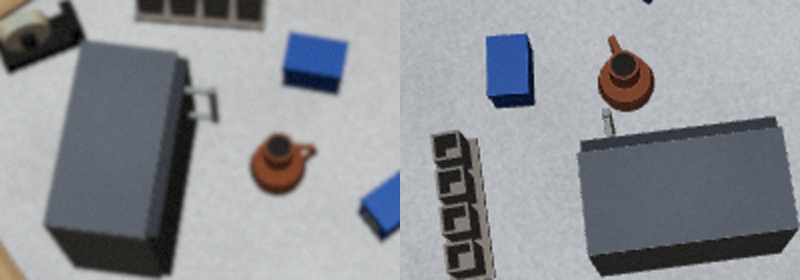

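The box stands on the mat at (468,387), upright. The crops show the jug handle pointing away from the cabinet. Now to the jug.

{"fn": "jog_arm", "kwargs": {
  "commands": "85 0 -15 30 0 0 -3; 85 0 -37 30 0 0 -4; 85 0 -37 20 0 0 -4; 85 0 -37 0 0 0 -4; 85 0 -37 0 0 0 -4; 85 0 -37 0 0 0 -4; 85 0 -37 0 0 0 -4; 85 0 -37 0 0 0 -4"
}}

```text
t: 5.45
ee_pos: [0.4693, 0.1168, 0.1993]
ee_rot: [179.9, 0.0, 139.4]
contact_force: [0.3, 0.1, 0.1]
gripper_width: 0.0849
```

{"fn": "jog_arm", "kwargs": {
  "commands": "85 0 -37 0 0 0 -4; 85 0 -37 0 0 0 -4; 85 0 -37 0 0 0 -4; 85 0 -35 0 0 0 -2.5; 85 0 -20 0 0 0 0; 85 0 0 0 0 0 0"
}}

```text
t: 5.95
ee_pos: [0.4695, -0.051, 0.1992]
ee_rot: [180.0, 0.1, 124.9]
contact_force: [0.3, 0.7, -0.1]
gripper_width: 0.0853
```

Run:
```python
from h import *
s=r.get_state();print(s['t'],s['ee_pos'],s['ee_rot'])
f=wgrab('w4');P=wpts(f)
print('jug',top(P,.40,.53,-.13,.0,.099,.115))
m=(P[...,0]>.40)&(P[...,0]<.53)&(P[...,1]>-.13)&(P[...,1]<0)&(P[...,2]>.099)&(P[...,2]<.112)
q=P[m][:,:2]*1000
# fit disk r=21: ransac
from scipy.optimize import least_squares
best=0
for c in q[::3]:
    pass
xs=np.arange(445,485,1);ys=np.arange(-80,-35,1)
B=max((( np.hypot(q[:,0]-x,q[:,1]-y)<22).sum(),x,y) for x in xs for y in ys);print(B,len(q))
far=q[np.hypot(q[:,0]-B[1],q[:,1]-B[2])>24];d=far.mean(0)-[B[1],B[2]];print(d,np.degrees(np.arctan2(d[1],d[0])))
hs=cv2.cvtColor(f['image'],cv2.COLOR_BGR2HSV)
red=(hs[...,0]<12)&(hs[...,1]>120)&(P[...,0]>.38)&(P[...,0]<.55)&(P[...,1]>-.15)&(P[...,1]<.03)
q=P[red&(P[...,2]>.02)];q=q*1000;print('red',len(q),np.nanmin(q,0),np.nanmax(q,0))
```

```text
5.95 [ 0.46947542 -0.05096129  0.19922435] [1.79987110e+02 7.11343203e-02 1.24879368e+02]
jug (2505, array([461. , -57.6]), array([49.9, 42. ]), 2.1, array([463.4, -55. , 105.9]))
(np.int64(2361), np.int64(464), np.int64(-57)) 2507
[-23.71660128  14.67124793] 148.25878819797245
red 4033 [404.30951088 -96.82046564  22.70388767] [525.64575193  -0.72609963 306.34513298]
```

View pics/w4.png

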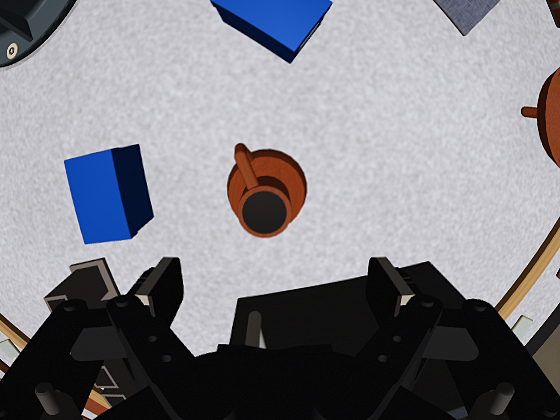

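The jug's neck is at pixel (264,212), which is world (464,-57). The handle points at about 147°, so I'm turning the jaws by +21°.

{"fn": "jog_arm", "kwargs": {
  "commands": "85 -2 -2 0 0 0 7; 85 -2 -2 0 0 0 7; 85 -1.5 -2 -20 0 0 7; 85 0 0 -40 0 0 0; 85 0 0 -40 0 0 0; 85 0 0 -30 0 0 0; 85 0 0 0 0 0 0; 30 0 0 0 0 0 0"
}}

```text
t: 6.67
ee_pos: [0.4634, -0.0528, 0.0686]
ee_rot: [-179.9, -0.1, 146.2]
contact_force: [0.4, -0.8, 0.7]
gripper_width: 0.075
```

{"fn": "jog_arm", "kwargs": {
  "commands": "30 0 0 0 0 0 0; 30 0 0 0 0 0 0; 30 0 0 0 0 0 0; 30 0 0 0 0 0 0; 30 0 0 0 0 0 0; 30 0 0 0 0 0 0"
}}

```text
t: 7.17
ee_pos: [0.4655, -0.0539, 0.0703]
ee_rot: [179.9, 0.2, 146.1]
contact_force: [-1.2, -1.1, 12.6]
gripper_width: 0.0402
```

{"fn": "jog_arm", "kwargs": {
  "commands": "30 0 0 15 0 0 0; 30 0 0 30 0 0 0; 30 0 5 40 0 0 0; 30 0 20 5 0 0 0; 30 -1 30 0 0 0 0; 30 -1 32 0 0 0 0; 30 -1 32 0 0 0 0; 30 -1 32 0 0 0 0"
}}

```text
t: 7.83
ee_pos: [0.46, 0.0988, 0.1594]
ee_rot: [179.9, 0.0, 146.1]
contact_force: [1.2, 0.8, -5.0]
gripper_width: 0.0403
```

{"fn": "jog_arm", "kwargs": {
  "commands": "30 -1 32 0 0 0 0; 30 -1 32 0 0 0 0; 30 -1 32 0 0 0 0; 30 -2 32 0 0 0 0; 30 -2 32 0 0 0 0; 30 -2 25 0 0 0 0; 30 0 12 0 0 0 0; 30 0 0 0 0 0 0"
}}

```text
t: 8.5
ee_pos: [0.4509, 0.2967, 0.1588]
ee_rot: [179.9, -0.0, 146.2]
contact_force: [-0.2, -0.3, -4.1]
gripper_width: 0.0402
```

Run:
```python
from h import *
s=r.get_state();print(s['t'],s['ee_pos'],s['ee_rot'],s['gripper_width'])
f=wgrab('w5');g=grab('side');Q=pts(g);save(g,'s5')
print('box',top(Q,.36,.58,.24,.46,.064,.085))
print('bot',top(Q,.36,.58,.2,.46,.02,.2))
```

```text
8.5 [0.45090908 0.2967116  0.15884   ] [ 1.79944258e+02 -5.76858465e-03  1.46245904e+02] 0.0402456878815528
box (398, array([480.8, 384.4]), array([61.5, 65.5]), 82.2, array([483.5, 382.7,  75.1]))
bot (1274, array([468.6, 333.6]), array([170.8,  72.6]), 72.7, array([471.1, 303.2, 113.9]))
```

View pics/w5.png

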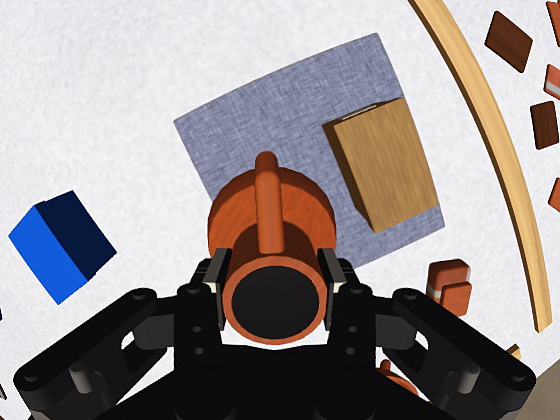

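The jug is held by its neck, with its handle straight up in the image at (268,200) and the box on the mat to its right at (385,165). Lowering it.

{"fn": "jog_arm", "kwargs": {
  "commands": "30 1 -2 -20 0 0 0; 30 0 0 -30 0 0 0; 30 0 0 -18 0 0 0; 30 0 0 -8 0 0 0; 30 0 0 -5 0 0 0; 30 0 0 -1 0 0 0; 30 0 0 0 0 0 0; 30 0 0 0 0 0 0"
}}

```text
t: 9.27
ee_pos: [0.4528, 0.2926, 0.0775]
ee_rot: [179.9, 0.0, 146.1]
contact_force: [-1.0, -0.0, -4.4]
gripper_width: 0.0403
```

{"fn": "jog_arm", "kwargs": {
  "commands": "65 0 0 0 0 0 0; 65 0 0 0 0 0 0; 65 0 0 0 0 0 0; 65 0 0 0 0 0 0; 65 0 0 10 0 0 0; 65 0 0 30 0 0 0; 65 0 0 40 0 0 0; 65 0 0 40 0 0 0"
}}

```text
t: 9.93
ee_pos: [0.4513, 0.2919, 0.1983]
ee_rot: [-179.9, -0.0, 146.1]
contact_force: [2.3, 0.8, 0.8]
gripper_width: 0.0649
```

Run:
```python
from h import *
s=r.get_state();print(s['t'],s['ee_pos'],s['ee_rot'],s['gripper_width'])
f=wgrab('w6');P=wpts(f);g=grab('side');Q=pts(g);save(g,'s6')
for X in(P,Q):
  print('box',top(X,.36,.58,.24,.46,.068,.085)); print('jug',top(X,.36,.58,.20,.46,.10,.125))
```

```text
9.9333 [0.45131416 0.29192473 0.19828698] [-1.79938884e+02 -2.67865793e-02  1.46103824e+02] 0.06487795460931026
box (6624, array([469.1, 387.6]), array([58.9, 88.7]), 80.6, array([466.2, 386.4,  76.6]))
jug (2978, array([445.9, 300.8]), array([41.6, 66.5]), 37.5, array([449. , 294.8, 111.8]))
box (496, array([468.6, 387.2]), array([64.8, 89.1]), 82.2, array([473.5, 382.7,  75.5]))
jug (191, array([445.5, 298.1]), array([40.1, 65. ]), 36.0, array([451.9, 289. , 110.1]))
```

View pics/w6.png

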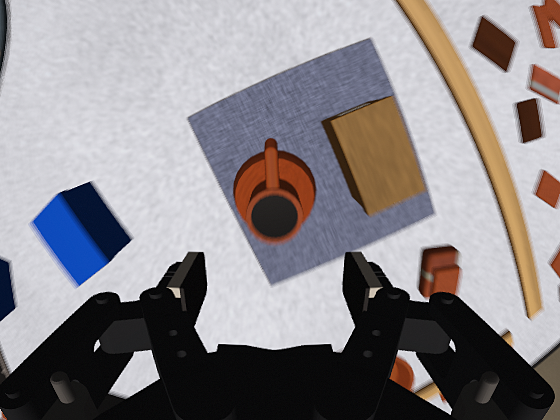

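Both items stand free on the mat, the jug at (273,215) and the box at (375,155). Now to the handle.

{"fn": "jog_arm", "kwargs": {
  "commands": "50 4 -20 30 0 0 -2; 50 5 -30 25 0 0 -2; 50 5 -30 25 0 0 -2; 50 5 -37 0 0 0 -2; 50 5 -37 0 0 0 -1.5; 50 5 -37 0 0 0 -1; 50 5 -37 0 0 0 0; 50 5 -37 0 0 0 0"
}}

```text
t: 10.7
ee_pos: [0.4908, 0.0256, 0.2771]
ee_rot: [180.0, 0.0, 135.6]
contact_force: [0.1, 0.1, -0.1]
gripper_width: 0.0502
```

{"fn": "jog_arm", "kwargs": {
  "commands": "50 5 -37 0 0 0 0; 50 5 -37 0 0 0 0; 50 5 -37 0 0 0 0; 50 5 -35 0 0 0 0; 50 0 -20 0 0 0 0; 50 0 0 0 0 0 0; 50 0 0 0 0 0 0"
}}

```text
t: 11.28
ee_pos: [0.5109, -0.1395, 0.2766]
ee_rot: [180.0, -0.0, 135.5]
contact_force: [-0.2, 0.3, -0.1]
gripper_width: 0.0501
```

Run:
```python
from h import *
s=r.get_state();print(s['t'],s['ee_pos'],s['ee_rot'],s['gripper_width'])
f=wgrab('w7');P=wpts(f);np.savez('/tmp/w7.npz',P=P)
print('handle',top(P,.46,.56,-.2,-.08,.19,.212)); print('cab',top(P,.4,.9,-.4,.1,.21,.235))
```

```text
11.2833 [ 0.5108537  -0.13948237  0.27661237] [ 1.79998208e+02 -8.22622256e-03  1.35480594e+02] 0.05006034439565637
handle (1760, array([ 522. , -151.9]), array([68.3, 41.6]), 46.0, array([ 527.7, -156.8,  202.1]))
cab (8480, array([ 561.3, -184. ]), array([87.9, 63.7]), 45.6, array([ 555.6, -181.2,  225.3]))
```

View pics/w7.png

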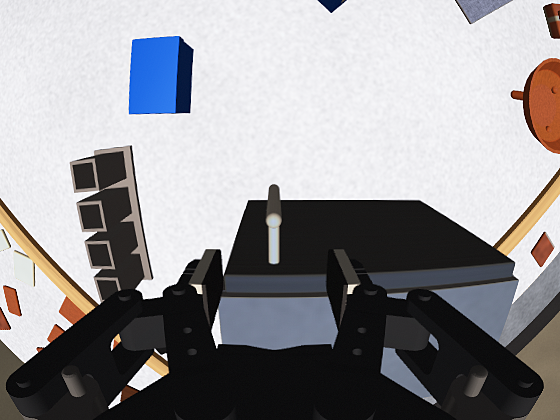

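Run:
```python
from h import *
f=wgrab('w7b')
for uv in [(273.5,219),(273,190),(274,262),(268,219),(280,219)]: print(uv,np.round(wray(f,uv,.203)*1000,1))
for uv in [(227,275),(510,262),(222,290),(514,276)]: print('door top',uv,np.round(wray(f,uv,.22)*1000,1))
```

```text
(273.5, 219) [ 512.1 -139.6  203. ]
(273, 190) [ 497.1 -125.3  203. ]
(274, 262) [ 536.  -162.6  203. ]
(268, 219) [ 509.4 -142.3  203. ]
(280, 219) [ 515.3 -136.3  203. ]
door top (227, 275) [ 514.8 -187.4  220. ]
door top (510, 262) [675.4 -22.3 220. ]
door top (222, 290) [ 520.5 -199.   220. ]
door top (514, 276) [692.4 -25.1 220. ]
```

The bar's top is at pixel (273,219), world (512,-140), which matches the size data (hinge ≈ (680,-18)). Descending and pinching.

{"fn": "jog_arm", "kwargs": {
  "commands": "50 0.5 -0.5 -30 0 0 0; 50 0 0 -40 0 0 0; 50 0 0 -28 0 0 0; 50 0 0 -10 0 0 0; 50 0 0 0 0 0 0; 5 0 0 0 0 0 0; 5 0 0 0 0 0 0; 5 0 0 0 0 0 0"
}}

```text
t: 12.05
ee_pos: [0.5126, -0.1393, 0.1703]
ee_rot: [179.9, 0.1, 135.6]
contact_force: [-20.5, -16.7, 14.3]
gripper_width: 0.0146
```

{"fn": "jog_arm", "kwargs": {
  "commands": "5 0 0 0 0 0 0; 5 0 0 0 0 0 0; 5 0 0 0 0 0 0; 5 0 0 0 0 0 0"
}}

```text
t: 12.38
ee_pos: [0.5111, -0.1407, 0.1703]
ee_rot: [-179.9, 0.2, 135.5]
contact_force: [-13.9, -10.4, 15.7]
gripper_width: 0.0096
```

Run:
```python
import numpy as np
from h import *
s=r.get_state();print(s['ee_pos'],s['gripper_width'],s['contact_force'],s['joint_positions'])
H=np.array([680,-18.]);p=s['ee_pos'][:2]*1000
d=p-H;R=np.hypot(*d);a=np.degrees(np.arctan2(d[1],d[0]));print(R,a)
prev=p
for i in range(1,17):
    b=np.radians(a-6*i);q=H+R*np.array([np.cos(b),np.sin(b)]);print(i*6,np.round(q-prev,1),np.round(q));prev=q
```

```text
[ 0.51107234 -0.14067575  0.17033082] 0.009576201442333203 [-13.89034977 -10.40759017  15.73617949] [-15.27773085  16.7125872   -4.93245704  68.28713998  -0.188381
  29.18972599]
208.7723503038648 -144.0127389042737
6 [-11.9  18.3] [ 499. -122.]
12 [-9.9 19.5] [ 489. -103.]
18 [-7.8 20.4] [481. -82.]
24 [-5.7 21.1] [476. -61.]
30 [-3.4 21.6] [472. -40.]
36 [-1.1 21.8] [471. -18.]
42 [ 1.1 21.8] [472.   4.]
48 [ 3.4 21.6] [476.  25.]
54 [ 5.7 21.1] [481.  47.]
60 [ 7.8 20.4] [489.  67.]
66 [ 9.9 19.5] [499.  86.]
72 [11.9 18.3] [511. 105.]
78 [13.8 17. ] [525. 122.]
84 [15.5 15.4] [540. 137.]
90 [17.  13.7] [557. 151.]
96 [18.3 11.9] [576. 163.]
```

{"fn": "jog_arm", "kwargs": {
  "commands": "5 -6 9 0 0 0 -3; 5 -11 19 0 0 0 -6; 5 -9 19.7 0 0 0 -6; 5 -6.8 20.7 0 0 0 -6; 5 -4.5 21.3 0 0 0 -6; 5 -2.3 21.7 0 0 0 -6; 5 0 21.8 0 0 0 -6; 5 2.3 21.7 0 0 0 -6"
}}

```text
t: 13.05
ee_pos: [0.4738, 0.0166, 0.1703]
ee_rot: [179.9, 0.0, 90.3]
contact_force: [-0.1, -1.1, 8.0]
gripper_width: 0.0096
```

Run:
```python
from h import *
s=r.get_state();print(s['t'],s['ee_pos'],s['ee_rot'],s['gripper_width'],s['contact_force'],s['joint_positions'])
d=s['ee_pos'][:2]*1000-[680,-18];print(np.hypot(*d),np.degrees(np.arctan2(d[1],d[0])))
```

```text
13.05 [0.47377317 0.01662948 0.17032649] [1.79929250e+02 1.03617776e-02 9.02785642e+01] 0.009610697497461766 [-0.13940464 -1.09221494  8.0105854 ] [ 2.01858635e+00  1.02721662e+01 -1.32527972e+01  6.64046336e+01
 -1.25052839e-02  9.17400081e+01]
209.11410168054175 170.46785824273266
```

{"fn": "jog_arm", "kwargs": {
  "commands": "5 4.5 21.3 0 0 0 -6; 5 6.8 20.7 0 0 0 -6; 5 8.9 19.9 0 0 0 -6; 5 10.9 18.9 0 0 0 -6; 5 12.9 17.7 0 0 0 -6; 5 14.7 16.2 0 0 0 -6; 5 16.2 14.5 0 0 0 -6; 5 0 0 0 0 0 0"
}}

```text
t: 13.72
ee_pos: [0.5528, 0.1473, 0.1703]
ee_rot: [179.8, -0.2, 48.2]
contact_force: [-0.6, 0.6, 14.0]
gripper_width: 0.0094
```

Run:
```python
from h import *
s=r.get_state();print(s['t'],s['ee_pos'],s['ee_rot'],s['gripper_width'],s['contact_force'],s['joint_positions'])
d=s['ee_pos'][:2]*1000-[680,-18];print(np.hypot(*d),np.degrees(np.arctan2(d[1],d[0])))
f=wgrab('w8');f=grab('scene');save(f,'c8')
```

```text
13.7167 [0.55275625 0.14732183 0.17030865] [179.83141134  -0.23917352  48.22801289] 0.009373454812927796 [-0.59714048  0.57827815 13.97333082] [ 1.49289876e+01  2.14087831e+01  1.66520247e+00  6.99639578e+01
 -9.60164449e-03  1.46701302e+02]
208.6199353645845 127.58450745258992
```

View pics/w8.png

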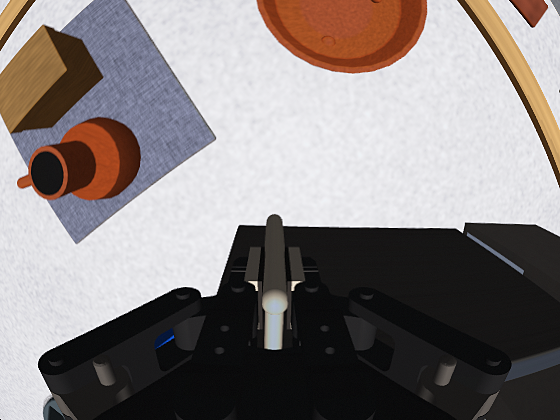

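The bar is still in the grip at pixel (275,290), and the door is at about 1.54 rad. Releasing and lifting.

{"fn": "jog_arm", "kwargs": {
  "commands": "40 0 0 0 0 0 0; 40 0 0 0 0 0 0; 40 0 0 0 0 0 0; 40 0 0 15 0 0 0; 40 0 0 35 0 0 0; 40 0 0 40 0 0 0; 40 0 0 20 0 0 0; 40 0 0 0 0 0 0"
}}

```text
t: 14.48
ee_pos: [0.5506, 0.1453, 0.2835]
ee_rot: [179.8, -0.3, 48.6]
contact_force: [0.4, 0.6, 0.2]
gripper_width: 0.0396
```

{"fn": "jog_arm", "kwargs": {
  "commands": "40 -20 -20 0 0 0 0; 40 -28 -28 0 0 0 0; 40 -28 -28 0 0 0 0; 40 -28 -28 0 0 0 0; 40 -28 -28 0 0 0 0; 40 -28 -28 0 0 0 0; 40 0 0 0 0 0 0"
}}

```text
t: 15.07
ee_pos: [0.3852, -0.0181, 0.2788]
ee_rot: [180.0, 0.1, 48.4]
contact_force: [-0.6, 0.6, 0.4]
gripper_width: 0.04
```

Run:
```python
from h import *
s=r.get_state();print(s['t'],s['ee_pos'],s['ee_rot'],s['gripper_width'],s['contact_force'])
f=wgrab('w9');P=wpts(f);np.save('/tmp/P9.npy',P)
f=grab('scene');save(f,'c9');g=grab('side');save(g,'s9')
cv2.imwrite('pics/z9.png',np.hstack([cv2.resize(f['image'][120:260,150:350],(400,280),interpolation=2),cv2.resize(g['image'][130:270,190:390],(400,280),interpolation=2)]))
```

```text
15.0667 [ 0.38516138 -0.01808694  0.27875742] [1.79961371e+02 5.06746795e-02 4.84359028e+01] 0.04004550204071061 [-0.55691261  0.62970168  0.40379004]
```

View pics/w9.png

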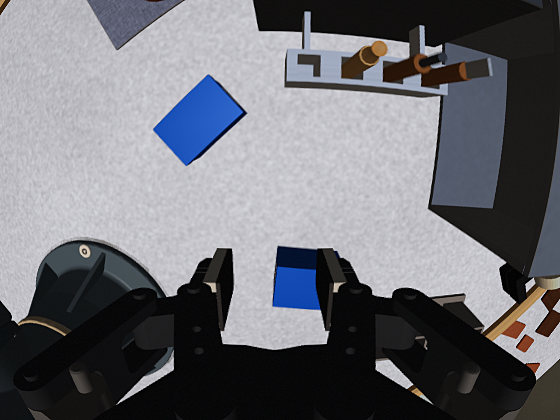

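View pics/z9.png

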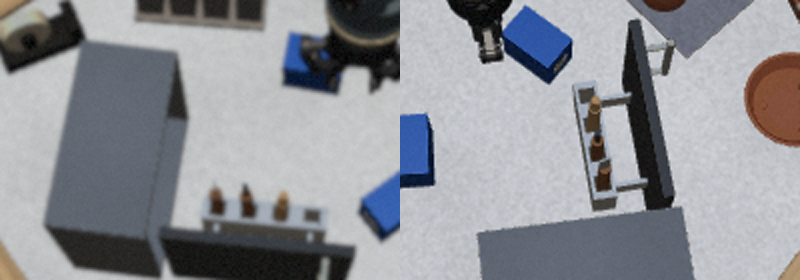

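Three tools are in the rack. In the side crop: the wooden one at (595,112), a dark-headed one at (597,148), and a flat-headed one at (604,175). The outermost pocket is empty. Measuring each tool.

Run:
```python
from h import *
H=np.array([.680,-.018]);e=np.array([-.735,.678]);n=np.array([-.678,-.735])
def an(P,nm):
    q=P[np.isfinite(P).all(-1)]
    d=(q[:,:2]-H)@e;w=(q[:,:2]-H)@n
    m=(d>.02)&(d<.215)&(w>.035)&(w<.115)&(q[:,2]>.115)&(q[:,2]<.23)
    q=q[m];d=d[m]
    print(nm,len(q))
    for lo in (.04,.081,.123,.165):
        k=(d>lo)&(d<lo+.042);a=q[k]
        for z0,z1 in((.12,.14),(.14,.16),(.16,.178),(.178,.195),(.195,.22)):
            b=a[(a[:,2]>z0)&(a[:,2]<z1)]
            if len(b)>4: print('  d%.3f z%.2f n%d'%(lo+.021,z0,len(b)),np.round(b[:,:2].mean(0)*1000,1),'dw',np.round([((b[:,:2]-H)@e).mean()*1000,((b[:,:2]-H)@n).mean()*1000],1),'spread',np.round(np.ptp((b[:,:2]-H)@e)*1000),np.round(np.ptp((b[:,:2]-H)@n)*1000),'zmax',round(b[:,2].max(),3))
an(np.load('/tmp/P9.npy'),'wrist')
for n_ in('scene','side'):
    f=grab(n_);P=pts(f);an(P,n_)
    print('rack rim',top(P,.44,.65,-.1,.12,.104,.116)); print('door top',top(P,.44,.75,-.1,.25,.214,.223))
```

```text
wrist 2903
  d0.061 z0.12 n166 [579.6 -33.1] dw [63.6 79.2] spread 11.0 17.0 zmax 0.14
  d0.061 z0.14 n192 [579.7 -33.6] dw [63.2 79.4] spread 11.0 17.0 zmax 0.16
  d0.061 z0.16 n302 [581.2 -34.3] dw [61.6 79. ] spread 13.0 17.0 zmax 0.178
  d0.061 z0.18 n198 [584.8 -36.1] dw [57.7 77.8] spread 7.0 14.0 zmax 0.195
  d0.061 z0.20 n236 [585.2 -36.5] dw [57.1 77.9] spread 6.0 14.0 zmax 0.211
  d0.102 z0.12 n138 [547.6  -5.5] dw [105.8  80.6] spread 10.0 16.0 zmax 0.14
  d0.102 z0.14 n170 [547.7  -5.8] dw [105.6  80.7] spread 10.0 15.0 zmax 0.16
  d0.102 z0.16 n325 [550.1  -6.9] dw [103.   79.9] spread 16.0 17.0 zmax 0.178
  d0.102 z0.18 n102 [551.3  -7.4] dw [101.8  79.4] spread 5.0 8.0 zmax 0.195
  d0.102 z0.20 n175 [552.8  -8.3] dw [100.1  79.1] spread 9.0 8.0 zmax 0.21
  d0.144 z0.12 n98 [514.5  23.1] dw [149.5  82. ] spread 13.0 12.0 zmax 0.14
  d0.144 z0.14 n118 [514.5  23.6] dw [149.8  81.6] spread 13.0 12.0 zmax 0.16
  d0.144 z0.16 n213 [515.9  23.8] dw [149.   80.5] spread 17.0 16.0 zmax 0.178
  d0.144 z0.18 n153 [517.   24.3] dw [148.5  79.4] spread 11.0 12.0 zmax 0.194
  d0.14
[... 2085 characters left out ...]
] spread 4.0 5.0 zmax 0.195
  d0.102 z0.20 n14 [552.7  -5. ] dw [102.4  76.8] spread 9.0 6.0 zmax 0.212
  d0.144 z0.12 n16 [522.6  13.9] dw [137.3  83.2] spread 10.0 16.0 zmax 0.139
  d0.144 z0.14 n15 [524.4  14.9] dw [136.7  81.4] spread 7.0 16.0 zmax 0.157
  d0.144 z0.16 n21 [522.7  14.4] dw [137.5  82.8] spread 11.0 16.0 zmax 0.178
  d0.144 z0.18 n15 [521.3  14.5] dw [138.7  83.7] spread 9.0 11.0 zmax 0.191
  d0.144 z0.20 n17 [519.7  16.3] dw [141.1  83.5] spread 13.0 11.0 zmax 0.212
rack rim (367, array([535.6,   7.6]), array([ 32.4, 170.3]), 47.5, array([ 5.354e+02, -3.000e-01,  1.094e+02]))
door top (510, array([584.8,  56.4]), array([ 15.7, 240.1]), 47.4, array([589.7,  51.4, 219.1]))
```

Run:
```python
from h import *
f=wgrab();W=f['W'];P=wpts(f)
s=r.get_state()
T=W@np.linalg.inv(np.array(f['tool_from_camera']))
q=P[np.isfinite(P).all(-1)];q=(q-T[:3,3])@T[:3,:3]*1000
q=q[(np.abs(q[:,0])<60)&(np.abs(q[:,1])<120)&(q[:,2]<15)]
for z in range(10,-120,-10):
    k=(q[:,2]<=z)&(q[:,2]>z-10)
    if k.sum()>5:
        a=q[k];print(z,k.sum(),'y',np.round([a[:,1].min(),a[:,1].max()],1),'x',np.round([a[:,0].min(),a[:,0].max()],1))
print(s['joint_positions'])
```

```text
0 318 y [-30.7  33.9] x [-10.6  12.1]
-10 792 y [-32.5  35. ] x [-10.3  12.3]
-20 934 y [-32.6  35. ] x [-11.2  12.4]
-30 1327 y [-32.5  34.5] x [-11.2  12.5]
-40 1354 y [-50.7  51.9] x [-9.1 14.9]
-50 5847 y [-53.5  56.2] x [-12.4  15. ]
-60 3539 y [-57.5  58.5] x [-12.9  18.4]
-70 7394 y [-60.   62.1] x [-12.8  18.6]
-80 9220 y [-63.8  65.8] x [-12.3  19.2]
-90 13936 y [-66.9  68.5] x [-2.  21.7]
-100 7231 y [-65.8  67.6] x [-1.1 21.7]
[-2.12834227e+00 -9.85725958e-01 -9.98640584e+00  8.10212020e+01
  4.18288641e-03  1.29214890e+02]
```

{"fn": "jog_arm", "kwargs": {
  "commands": "30 10 3 0 0 0 7; 30 10 3 0 0 0 7; 30 10 3 0 0 0 7; 30 10 3 0 0 0 7; 30 10 3 0 0 0 7; 30 10 3 0 0 0 7; 30 10 3 0 0 0 7; 30 10 3 0 0 0 7"
}}

```text
t: 16.03
ee_pos: [0.4702, 0.01, 0.2778]
ee_rot: [-180.0, -0.0, 105.0]
contact_force: [-0.5, 0.4, 0.3]
gripper_width: 0.0299
```

{"fn": "jog_arm", "kwargs": {
  "commands": "30 10 3 0 0 0 7; 30 10 3 0 0 0 7; 30 10 3 0 0 0 7; 30 10 3 0 0 0 7; 30 10 3 0 0 0 5; 30 5 0 0 0 0 0; 30 0 0 0 0 0 0"
}}

```text
t: 16.62
ee_pos: [0.525, 0.0247, 0.2775]
ee_rot: [-180.0, -0.0, 137.5]
contact_force: [-0.0, 0.7, 0.1]
gripper_width: 0.0298
```

Run:
```python
from h import *
f=wgrab('w10');W=f['W'];P=wpts(f)
s=r.get_state();print(s['ee_pos'],s['ee_rot'],s['joint_positions'])
T=W@np.linalg.inv(np.array(f['tool_from_camera']))
q=P[np.isfinite(P).all(-1)];q=(q-T[:3,3])@T[:3,:3]*1000
q=q[(np.abs(q[:,0])<60)&(np.abs(q[:,1])<120)&(q[:,2]<15)]
for z in range(10,-120,-10):
    k=(q[:,2]<=z)&(q[:,2]>z-10)
    if k.sum()>5:
        a=q[k];print(z,k.sum(),'y',np.round([a[:,1].min(),a[:,1].max()],1))
g=grab('side');Q=pts(g)
for n_,X in(('w',P),('s',Q)): print(n_,'tops', [top(X,*b,.198,.215) for b in((.50,.54,0,.045),(.535,.57,-.03,.015),(.565,.61,-.06,-.015))])
```

```text
[0.52443483 0.02439474 0.27770432] [-1.79951768e+02 -4.28320725e-02  1.37451688e+02] [ 2.66541529e+00  1.52065662e+01  8.58223474e+00  8.34400741e+01
 -3.57785909e-03  4.52137117e+01]
0 339 y [-27.   27.7]
-10 736 y [-28.3  29. ]
-20 907 y [-28.3  29. ]
-30 1245 y [-28.3  28.8]
-40 1553 y [-45.8  46.8]
-50 5836 y [-50.2  51.1]
-60 3720 y [-55.4  56.6]
-70 7754 y [-59.2  60.2]
-80 9169 y [-64.8  65.4]
-90 14215 y [-66.3  67.7]
-100 6342 y [-63.7  64.4]
w tops [(214, array([523.1,  22.9]), array([11.3, 11.3]), 84.3, array([522.6,  23.6, 203.7])), (153, array([552.4,  -4.1]), array([7.5, 8.5]), 49.0, array([551.9,  -3.2, 208.2])), (199, array([586.1, -35.4]), array([14.6,  4.5]), 55.5, array([585.6, -34.7, 205.9]))]
s tops [(15, array([522.1,  22.5]), array([9. , 9.5]), 88.7, array([522.5,  21. , 202.4])), (12, array([551.7,  -7.6]), array([5.3, 7.9]), 39.1, array([551.4,  -7.8, 206.5])), (12, array([583., -36.]), array([11.5,  3.4]), 57.8, array([583.6, -36.5, 206.1]))]
```

View pics/w10.png

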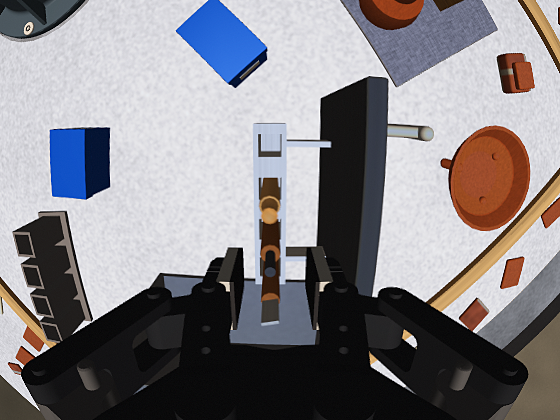

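The wrist picture shows the three tools lined up at (268,208), (269,262) and (270,310), with the door plate to their right. Knuckle width at door-top height is about 57 mm against 62 mm of room, so I'm biasing 3 mm off the door. Descending on the wooden tool.

{"fn": "jog_arm", "kwargs": {
  "commands": "30 -4 -4 -20 0 0 0; 30 0 0 -30 0 0 0; 30 0 0 -30 0 0 0; 30 0 0 -25 0 0 0; 30 0 0 -19 0 0 0; 30 0 0 0 0 0 0; 10 0 0 0 0 0 0; 10 0 0 0 0 0 0"
}}

```text
t: 17.38
ee_pos: [0.5206, 0.02, 0.1558]
ee_rot: [179.9, 0.1, 137.5]
contact_force: [0.1, 0.4, 0.4]
gripper_width: 0.015
```

{"fn": "jog_arm", "kwargs": {
  "commands": "10 0.5 0.5 0 0 0 0; 10 0.5 0.5 0 0 0 0; 10 0.5 0.5 0 0 0 0; 10 0.5 0.5 0 0 0 0"
}}

```text
t: 17.72
ee_pos: [0.5225, 0.022, 0.1549]
ee_rot: [180.0, 0.0, 137.6]
contact_force: [-1.5, 0.3, 4.4]
gripper_width: 0.0148
```

{"fn": "jog_arm", "kwargs": {
  "commands": "10 0 0 10 0 0 0; 10 0 0 20 0 0 0; 10 0 0 30 0 0 0; 10 0 0 35 0 0 0; 10 0 0 25 0 0 0; 10 -10 -12 0 0 0 0; 10 -20 -25 0 0 0 0; 10 -20 -25 0 0 0 0"
}}

```text
t: 18.38
ee_pos: [0.4719, -0.0402, 0.2753]
ee_rot: [180.0, 0.0, 137.7]
contact_force: [0.0, -0.0, -2.0]
gripper_width: 0.0148
```

Run:
```python
from h import *
s=r.get_state();print(s['t'],s['ee_pos'],s['gripper_width'])
f=wgrab('w11')
out=[]
for n in('scene','side'):
    f=grab(n);save(f,n+'11');P=pts(f)
    m=(P[...,0]>.25)&(P[...,0]<.55)&(P[...,1]>-.48)&(P[...,1]<-.2)&(P[...,2]>.080)&(P[...,2]<.092)
    nn,lab,st,c=cv2.connectedComponentsWithStats(m.astype(np.uint8))
    for k in range(1,nn):
        if st[k,4]>25:
            q=P[lab==k];rr=cv2.minAreaRect((q[:,:2]*1000).astype(np.float32));print(n,st[k,4],np.round(rr[0],1),np.round(rr[1],1),round(rr[2],1))
    q=P[m][:,:2]*1000;rr=cv2.minAreaRect(q.astype(np.float32));print('all rims',np.round(rr[0],1),np.round(rr[1],1),round(rr[2],1))
```

```text
18.3833 [ 0.47194122 -0.04019169  0.27525437] 0.01479582872502422
scene 87 [ 457.8 -388.1] [43.7 39.2] 48.0
scene 85 [ 420.4 -355.2] [40.9 39.4] 47.7
scene 62 [ 384.  -322.4] [42.7 35.7] 49.6
all rims [ 446.9 -293.6] [226.4 126. ] 72.8
side 95 [ 343.7 -289.8] [39.4 40.2] 48.6
side 90 [ 381.2 -322.7] [38.7 38.2] 47.6
side 99 [ 418.4 -355.5] [39. 39.] 48.5
side 91 [ 455.8 -388.4] [38.7 38.3] 48.3
all rims [ 399.3 -338.8] [ 39.4 188.5] 48.6
```

View pics/w11.png

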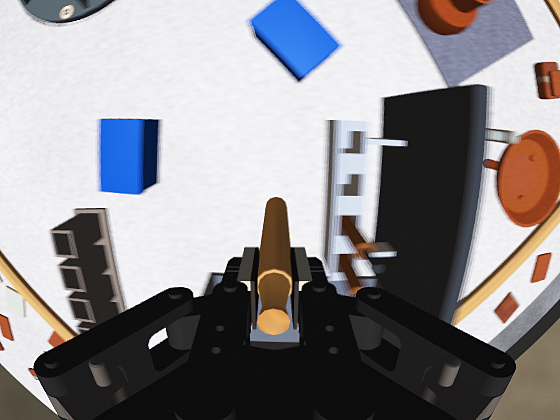

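{"fn": "jog_arm", "kwargs": {
  "commands": "10 -7 -25 0 0 0 0; 10 -7 -30 0 0 0 0; 10 -7 -35 0 0 0 0; 10 -7 -35 0 0 0 0; 10 -2 -35 0 0 0 0; 10 2 -35 0 0 0 0; 10 2 -35 0 0 0 0; 10 2 -35 0 0 0 0"
}}

```text
t: 19.2
ee_pos: [0.4486, -0.3065, 0.2749]
ee_rot: [180.0, 0.0, 137.6]
contact_force: [0.7, 0.6, -0.9]
gripper_width: 0.0145
```

{"fn": "jog_arm", "kwargs": {
  "commands": "10 4 -35 0 0 0 0; 10 4 -30 -20 0 0 0; 10 0 -13 -20 0 0 0; 10 0 0 0 0 0 0; 10 0 0 0 0 0 0; 10 0 0 0 0 0 0"
}}

```text
t: 19.7
ee_pos: [0.4568, -0.3823, 0.2353]
ee_rot: [180.0, 0.0, 137.6]
contact_force: [0.3, -0.1, 0.1]
gripper_width: 0.0146
```

Run:
```python
from h import *
s=r.get_state();print(s['t'],s['ee_pos'],s['ee_rot'],s['gripper_width'])
f=wgrab('w12')
f=grab('scene');g=grab('side')
for n,X in(('c',pts(f)),('s',pts(g))):
    c=s['ee_pos'][:2]
    for z0 in (.10,.115,.13,.15,.17,.19):
        m=(np.abs(X[...,0]-c[0])<.025)&(np.abs(X[...,1]-c[1])<.025)&(X[...,2]>z0)&(X[...,2]<z0+.015)
        if m.sum()>3: print(n,z0,m.sum(),np.round(X[m].mean(0)*1000,1))
cv2.imwrite('pics/z12.png',np.hstack([cv2.resize(f['image'][60:200,150:350],(400,280),interpolation=2),cv2.resize(g['image'][200:340,120:320],(400,280),interpolation=2)]))
```

```text
19.7 [ 0.45681551 -0.38233892  0.23531028] [1.79983795e+02 3.23984961e-02 1.37636267e+02] 0.01458067970741377
c 0.13 13 [ 462.4 -375.1  138.8]
c 0.15 19 [ 461.4 -376.   157.2]
c 0.17 20 [ 461.1 -375.8  176.9]
c 0.19 22 [ 461.6 -375.8  197.3]
s 0.13 4 [ 463.3 -381.2  138.6]
s 0.15 13 [ 462.5 -380.2  157.9]
s 0.17 9 [ 463.6 -381.   176.1]
s 0.19 7 [ 464.4 -382.9  198.3]
```

View pics/w12.png

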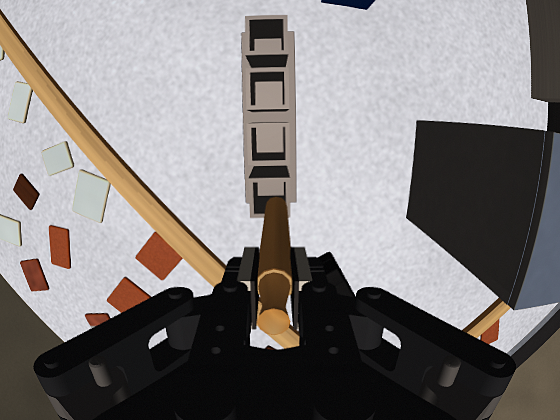

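View pics/z12.png

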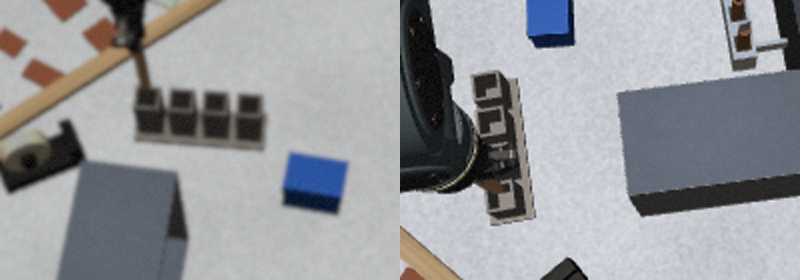

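Run:
```python
from h import *
f=wgrab();P=wpts(f)
m=(P[...,0]>.25)&(P[...,0]<.55)&(P[...,1]>-.48)&(P[...,1]<-.2)&(P[...,2]>.080)&(P[...,2]<.092)
nn,lab,st,c=cv2.connectedComponentsWithStats(m.astype(np.uint8))
for k in range(1,nn):
    if st[k,4]>60:
        q=P[lab==k];rr=cv2.minAreaRect((q[:,:2]*1000).astype(np.float32));print(st[k,4],np.round(rr[0],1),np.round(rr[1],1),round(rr[2],1),c[k])
# tool in tool frame
T=f['W']@np.linalg.inv(np.array(f['tool_from_camera']))
q=P.reshape(-1,3);q=q[np.isfinite(q).all(1)];q=(q-T[:3,3])@T[:3,:3]*1000
for z in range(100,-30,-15):
    k=(np.abs(q[:,0])<25)&(np.abs(q[:,1])<20)&(q[:,2]<=z)&(q[:,2]>z-15)
    if k.sum()>10: print(z,k.sum(),'x',np.round([q[k,0].min(),q[k,0].max()],1),'y',np.round([q[k,1].min(),q[k,1].max(),q[k,1].mean()],1))
```

```text
766 [ 345.  -289.2] [38.3 38.8] 48.7 [266.23759791  34.46866841]
747 [ 382.2 -322.6] [38.2 38.1] 47.9 [266.98259705  87.57831325]
251 [ 534.8 -218.9] [ 2.8 42.5] 45.5 [448.65737052 141.80478088]
719 [ 419.8 -355.5] [38.1 37.8] 49.4 [267.28929068 143.1418637 ]
593 [ 457.5 -388.7] [37.7 38.7] 48.7 [266.72512648 192.0539629 ]
100 108 x [-1.1  7.8] y [-6.6 10.4  2. ]
85 128 x [-0.8  7.4] y [-6.7 10.   1.7]
70 158 x [-0.7  7.6] y [-6.9  9.9  1.7]
55 195 x [-1.4  7.2] y [-7.1  9.8  1.5]
40 239 x [-1.   7.2] y [-7.2  9.6  1.3]
25 293 x [-1.5  7.1] y [-7.4  9.2  1.2]
10 387 x [ 2.2 10.2] y [-13.1  14.3   0.7]
-5 1293 x [-12.4  10.8] y [-20.   20.    0.1]
-20 1871 x [-12.2  10.6] y [-20.   20.    0.1]
```

{"fn": "jog_arm", "kwargs": {
  "commands": "10 -1.8 -6.7 0 0 0 0; 10 0 0 0 0 0 0; 10 0 0 -30 0 0 0; 10 0 0 -25 0 0 0; 10 0 0 -20 0 0 0; 10 0 0 -20 0 0 0; 10 0 0 -15 0 0 0; 10 0 0 -5 0 0 0"
}}

```text
t: 20.57
ee_pos: [0.4534, -0.3891, 0.1171]
ee_rot: [-180.0, -0.2, 137.6]
contact_force: [-0.1, -0.0, -1.1]
gripper_width: 0.0149
```

{"fn": "jog_arm", "kwargs": {
  "commands": "10 0 0 0 0 0 0; 10 0 0 0 0 0 0"
}}

```text
t: 20.73
ee_pos: [0.4546, -0.39, 0.1202]
ee_rot: [-180.0, 0.0, 137.6]
contact_force: [0.6, 0.6, 0.1]
gripper_width: 0.0148
```

{"fn": "jog_arm", "kwargs": {
  "commands": "10 0 0 -2 0 0 0; 35 0 0 0 0 0 0; 35 0 0 0 0 0 0; 35 0 0 0 0 0 0; 35 0 0 25 0 0 0; 35 0 0 35 0 0 0; 35 0 0 40 0 0 0; 35 0 10 40 0 0 0"
}}

```text
t: 21.4
ee_pos: [0.4537, -0.3802, 0.2589]
ee_rot: [-180.0, -0.0, 137.5]
contact_force: [1.0, -0.6, 0.4]
gripper_width: 0.0351
```

{"fn": "jog_arm", "kwargs": {
  "commands": "35 -8 25 20 0 0 0; 35 -8 35 0 0 0 0; 35 -5 40 0 0 0 0; 35 0 40 0 0 0 0; 35 5 40 0 0 0 0; 35 20 35 0 0 0 0; 35 25 30 0 0 0 0; 35 25 30 0 0 0 0"
}}

```text
t: 22.07
ee_pos: [0.5089, -0.1028, 0.2783]
ee_rot: [180.0, 0.1, 137.6]
contact_force: [1.1, -1.5, -0.6]
gripper_width: 0.0348
```

Run:
```python
from h import *
s=r.get_state();print(s['t'],s['ee_pos'],s['ee_rot'],s['gripper_width'])
f=grab('scene');g=grab('side')
for n,X in(('c',pts(f)),('s',pts(g))):
    print(n,top(X,.42,.49,-.42,-.35,.155,.18)); print('tops',[top(X,*b,.198,.215) for b in((.535,.57,-.03,.015),(.565,.61,-.06,-.015))])
    print('mat', top(X,.36,.58,.24,.46,.068,.085), top(X,.36,.58,.20,.46,.10,.125)) 
cv2.imwrite('pics/z13.png',np.hstack([cv2.resize(f['image'][60:340,150:430],(400,400),interpolation=2),cv2.resize(g['image'][60:340,120:400],(400,400),interpolation=2)]))
```

```text
22.0667 [ 0.50886927 -0.10280668  0.27834076] [1.79954087e+02 8.06309898e-02 1.37602708e+02] 0.03481117446305313
c (18, array([ 460.8, -385.7]), array([12.1,  8.4]), 53.7, array([ 461.5, -383.5,  164.5]))
tops [(12, array([553.7,  -6.7]), array([9.1, 5.1]), 53.8, array([554.6,  -6.2, 208.3])), (10, array([585.6, -32.4]), array([13.5,  2.9]), 55.7, array([585.7, -32.4, 209.9]))]
mat (787, array([437.2, 380.7]), array([57.9, 89.2]), 81.3, array([437.9, 380.8,  76.6])) (262, array([442.1, 292.6]), array([41.6, 65.4]), 81.9, array([451.9, 293.3, 111.5]))
s (17, array([ 455.2, -388.9]), array([9. , 7.6]), 38.2, array([ 455.2, -388.8,  164.8]))
tops [(12, array([551.7,  -7.5]), array([5.3, 6.9]), 36.3, array([552. ,  -8.2, 205.8])), (11, array([582.4, -35.8]), array([12.2,  4.6]), 61.2, array([582.8, -37.1, 206.4]))]
mat (541, array([437.2, 378.9]), array([62.3, 89.9]), 81.8, array([437.1, 377.5,  75.5])) (195, array([445.9, 297.4]), array([40.5, 67.5]), 35.8, array([451.6, 289.7, 109.8]))
```

View pics/z13.png

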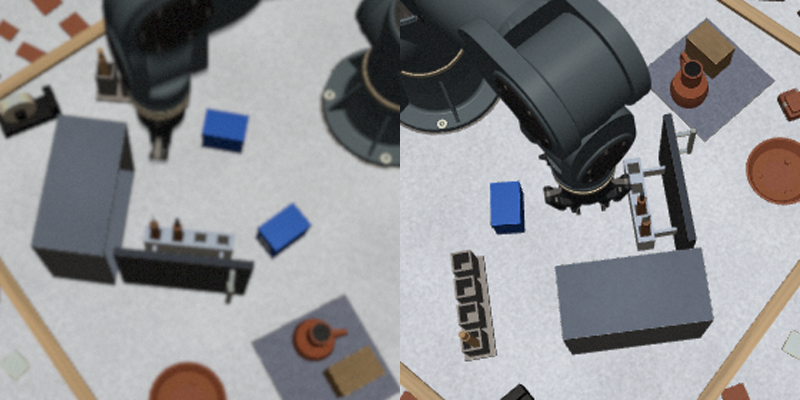

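The box was knocked to (437,380), still upright and well within the mat. The wooden tool stands in the last cup. Next is the dark-headed tool.

{"fn": "jog_arm", "kwargs": {
  "commands": "30 13 30 0 0 0 0; 30 14 35 0 0 0 0; 30 14 29 0 0 0 0; 30 0 0 0 0 0 0; 30 0 0 -20 0 0 0; 30 0 0 -30 0 0 0; 30 0 0 -30 0 0 0; 30 0 0 -25 0 0 0"
}}

```text
t: 22.83
ee_pos: [0.5488, -0.0112, 0.1708]
ee_rot: [-180.0, -0.0, 137.6]
contact_force: [0.3, -0.1, -0.1]
gripper_width: 0.03
```

{"fn": "jog_arm", "kwargs": {
  "commands": "30 0 0 -19 0 0 0; 30 0 0 0 0 0 0; 10 0 0 0 0 0 0; 10 0 0 0 0 0 0; 10 0.5 0.5 0 0 0 0; 10 0.5 0.5 0 0 0 0; 10 0.5 0.5 0 0 0 0; 10 0 0 0 0 0 0"
}}

```text
t: 23.5
ee_pos: [0.5513, -0.0091, 0.1539]
ee_rot: [180.0, 0.0, 137.6]
contact_force: [0.2, -0.6, -0.6]
gripper_width: 0.0149
```

{"fn": "jog_arm", "kwargs": {
  "commands": "10 0 0 10 0 0 0; 10 0 0 20 0 0 0; 10 0 0 30 0 0 0; 10 0 0 35 0 0 0; 10 0 0 27 0 0 0; 10 -15 -15 0 0 0 0; 10 -25 -25 0 0 0 0; 10 -25 -28 0 0 0 0"
}}

```text
t: 24.17
ee_pos: [0.4855, -0.0772, 0.2763]
ee_rot: [180.0, 0.1, 137.7]
contact_force: [0.3, -1.1, -0.1]
gripper_width: 0.0147
```

{"fn": "jog_arm", "kwargs": {
  "commands": "10 -20 -32 0 0 0 0; 10 -15 -35 0 0 0 0; 10 -12 -35 0 0 0 0; 10 -8 -35 0 0 0 0; 10 -5 -37 0 0 0 0; 10 -4 -37 0 0 0 0; 10 -3 -37 0 0 0 0; 10 -1 -20 -20 0 0 0"
}}

```text
t: 24.83
ee_pos: [0.4179, -0.3494, 0.2586]
ee_rot: [-180.0, 0.3, 137.5]
contact_force: [1.5, -1.1, 0.0]
gripper_width: 0.015
```

{"fn": "jog_arm", "kwargs": {
  "commands": "10 0 -8 -20 0 0 0; 10 0 0 0 0 0 0; 10 0 0 0 0 0 0"
}}

```text
t: 25.08
ee_pos: [0.4173, -0.3528, 0.2355]
ee_rot: [180.0, -0.1, 137.6]
contact_force: [-0.5, 1.2, -0.5]
gripper_width: 0.0148
```

```bash
cat > held.py <<'E'
from h import *
s=r.get_state();print(s['t'],s['ee_pos'],s['ee_rot'],s['gripper_width'])
import sys
f=wgrab(sys.argv[1]);P=wpts(f)
T=f['W']@np.linalg.inv(np.array(f['tool_from_camera']))
q=P.reshape(-1,3);q=q[np.isfinite(q).all(1)];q=(q-T[:3,3])@T[:3,:3]*1000
for z in (100,85,70,40):
    k=(np.abs(q[:,0])<25)&(np.abs(q[:,1])<20)&(q[:,2]<=z)&(q[:,2]>z-15)
    if k.sum()>10:
        ax=np.array([q[k,0].max()-8.5,(q[k,1].min()+q[k,1].max())/2,0]);w=T[:3,:3]@ax
        print(z,k.sum(),'axis tool',np.round(ax[:2],1),'world off',np.round(w[:2],1))
for z in range(130,80,-4):
    k=(np.abs(q[:,0])<14)&(np.abs(q[:,1])<14)&(q[:,2]<=z)&(q[:,2]>z-4)
    if k.sum()>3: print('foot at tool z',z,k.sum());break
E
python3 held.py w14
```

```text
25.0833 [ 0.41733551 -0.35281768  0.23553401] [ 1.79995504e+02 -9.76645761e-02  1.37559713e+02] 0.014778520686286795
100 108 axis tool [-0.3  4.6] world off [3.3 3.2]
85 124 axis tool [-0.4  3.7] world off [2.8 2.5]
70 147 axis tool [-0.3  3.2] world off [2.4 2.2]
40 233 axis tool [-0.2  2.3] world off [1.7 1.6]
foot at tool z 102 20
```

View pics/w14.png

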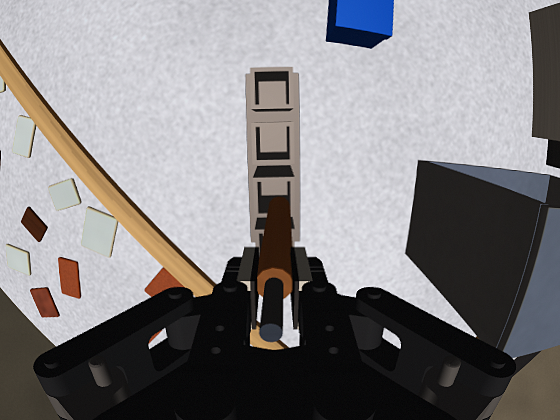

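{"fn": "jog_arm", "kwargs": {
  "commands": "10 -1.3 -5.8 0 0 0 0; 10 0 0 0 0 0 0; 10 0 0 -30 0 0 0; 10 0 0 -25 0 0 0; 10 0 0 -20 0 0 0; 10 0 0 -20 0 0 0; 10 0 0 -15 0 0 0; 10 0 0 -5 0 0 0"
}}

```text
t: 25.8
ee_pos: [0.4162, -0.3582, 0.1191]
ee_rot: [-180.0, -0.1, 137.6]
contact_force: [-0.1, -0.2, 0.4]
gripper_width: 0.0147
```

{"fn": "jog_arm", "kwargs": {
  "commands": "10 0 0 -2 0 0 0; 10 0 0 0 0 0 0; 35 0 0 0 0 0 0; 35 0 0 0 0 0 0; 35 0 0 0 0 0 0; 35 0 0 25 0 0 0; 35 0 0 35 0 0 0; 35 0 0 40 0 0 0"
}}

```text
t: 26.47
ee_pos: [0.4158, -0.3584, 0.2189]
ee_rot: [-180.0, -0.1, 137.6]
contact_force: [1.4, -0.9, -0.1]
gripper_width: 0.0353
```

{"fn": "jog_arm", "kwargs": {
  "commands": "35 0 10 40 0 0 0; 35 5 25 15 0 0 0; 35 6 35 0 0 0 0; 35 10 38 0 0 0 0; 35 15 35 0 0 0 0; 35 20 33 0 0 0 0; 35 25 30 0 0 0 0; 35 25 30 0 0 0 0"
}}

```text
t: 27.13
ee_pos: [0.5233, -0.1212, 0.2744]
ee_rot: [180.0, 0.1, 137.6]
contact_force: [0.2, -1.8, -0.3]
gripper_width: 0.0351
```

Run:
```python
from h import *
s=r.get_state();print(s['t'],s['ee_pos'],s['ee_rot'],s['gripper_width'])
f=grab('scene');g=grab('side')
for n,X in(('c',pts(f)),('s',pts(g))):
    print(n,top(X,.435,.49,-.42,-.365,.155,.18),top(X,.395,.445,-.38,-.33,.155,.18)); print('tops',[top(X,*b,.198,.215) for b in((.565,.61,-.06,-.015),)])
    print('mat', top(X,.36,.58,.24,.46,.068,.085), top(X,.36,.58,.20,.46,.10,.125)) 
cv2.imwrite('pics/z15.png',np.hstack([cv2.resize(f['image'][60:340,150:430],(400,400),interpolation=2),cv2.resize(g['image'][60:340,120:400],(400,400),interpolation=2)]))
```

```text
27.1333 [ 0.52329055 -0.12120828  0.27435042] [1.79958782e+02 7.80964046e-02 1.37598563e+02] 0.03505804202982505
c None None
tops [(9, array([584.1, -34.5]), array([14.6,  2.7]), 53.7, array([586.7, -33. , 208.6]))]
mat (789, array([437.3, 380.7]), array([58. , 89.2]), 81.4, array([438.2, 380.8,  76.7])) (261, array([446.7, 300.6]), array([41.3, 64.7]), 36.9, array([452. , 293.6, 111. ]))
s (21, array([ 456.3, -388.7]), array([ 9.5, 10. ]), 45.1, array([ 456.4, -389.2,  163.2])) (15, array([ 417.7, -353.6]), array([7.7, 7.8]), 18.2, array([ 418.7, -353.5,  167.3]))
tops [(11, array([582.9, -35.9]), array([11.2,  3.5]), 55.7, array([583.9, -36.5, 206.1]))]
mat (542, array([436.5, 379.7]), array([60.6, 90.5]), 81.1, array([437. , 378.2,  75.3])) (195, array([446.9, 296.4]), array([40.3, 62.8]), 36.3, array([451.8, 289.6, 109.9]))
```

View pics/z15.png

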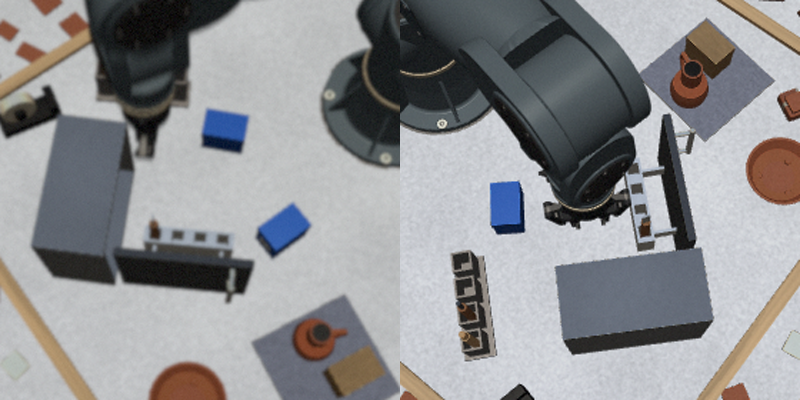

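Two tools now stand in the last two cups. Going for the third, the flat blade.

{"fn": "jog_arm", "kwargs": {
  "commands": "30 14 22 0 0 0 0; 30 20 28 0 0 0 0; 30 20 28 0 0 0 0; 30 4.5 5.5 0 0 0 0; 30 0 0 -18 0 0 0; 30 0 0 -30 0 0 0; 30 0 0 -30 0 0 0; 30 0 0 -25 0 0 0"
}}

```text
t: 27.9
ee_pos: [0.5806, -0.0399, 0.169]
ee_rot: [-180.0, -0.0, 137.6]
contact_force: [-0.2, 0.0, 0.6]
gripper_width: 0.0293
```

{"fn": "jog_arm", "kwargs": {
  "commands": "30 0 0 -17.5 0 0 0; 30 0 0 0 0 0 0; 10 0 0 0 0 0 0; 10 0 0 0 0 0 0; 10 0.5 0.5 0 0 0 0; 10 0.5 0.5 0 0 0 0; 10 0.5 0.5 0 0 0 0; 10 0 0 0 0 0 0"
}}

```text
t: 28.57
ee_pos: [0.583, -0.0379, 0.1534]
ee_rot: [180.0, 0.0, 137.6]
contact_force: [0.9, 0.8, 3.9]
gripper_width: 0.0146
```

{"fn": "jog_arm", "kwargs": {
  "commands": "10 0 0 10 0 0 0; 10 0 0 20 0 0 0; 10 0 0 30 0 0 0; 10 0 0 35 0 0 0; 10 0 0 27 0 0 0; 10 -15 -10 0 0 0 0; 10 -28 -20 0 0 0 0; 10 -30 -22 0 0 0 0"
}}

```text
t: 29.23
ee_pos: [0.5094, -0.09, 0.2755]
ee_rot: [180.0, 0.0, 137.7]
contact_force: [0.6, -1.4, -0.2]
gripper_width: 0.0147
```

{"fn": "jog_arm", "kwargs": {
  "commands": "10 -25 -28 0 0 0 0; 10 -22 -30 0 0 0 0; 10 -20 -32 0 0 0 0; 10 -18 -34 0 0 0 0; 10 -16 -35 0 0 0 0; 10 -14 -35 0 0 0 0; 10 -11 -25 -20 0 0 0; 10 -4 -12 -20 0 0 0"
}}

```text
t: 29.9
ee_pos: [0.3785, -0.3243, 0.2359]
ee_rot: [-180.0, 0.2, 137.5]
contact_force: [0.0, 0.7, -1.9]
gripper_width: 0.0148
```

{"fn": "jog_arm", "kwargs": {
  "commands": "10 0 0 0 0 0 0; 10 0 0 0 0 0 0"
}}

```text
t: 30.07
ee_pos: [0.3789, -0.321, 0.235]
ee_rot: [180.0, -0.1, 137.5]
contact_force: [-0.1, 0.8, -0.0]
gripper_width: 0.0146
```

```bash
python3 held.py w16
```

```text
30.0667 [ 0.37894157 -0.32097572  0.23496966] [ 1.79994576e+02 -8.01579131e-02  1.37515797e+02] 0.014564012133875273
100 102 axis tool [0.1 3.8] world off [2.5 2.9]
85 123 axis tool [0.  3.2] world off [2.1 2.4]
70 151 axis tool [-0.  3.] world off [2.1 2.2]
40 232 axis tool [-0.1  2.1] world off [1.5 1.5]
foot at tool z 102 16
```

View pics/w16.png

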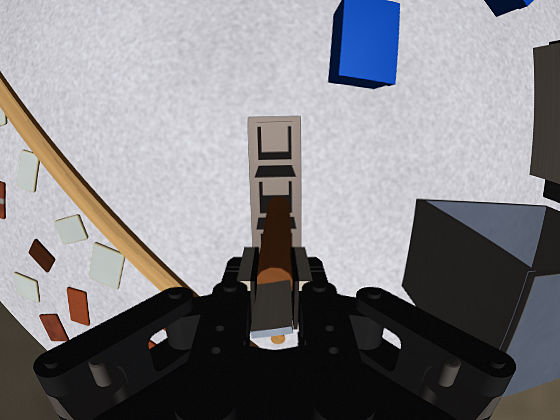

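{"fn": "jog_arm", "kwargs": {
  "commands": "10 0.4 -4.4 0 0 0 0; 10 0 0 0 0 0 0; 10 0 0 -30 0 0 0; 10 0 0 -25 0 0 0; 10 0 0 -20 0 0 0; 10 0 0 -20 0 0 0; 10 0 0 -15 0 0 0; 10 0 0 -5 0 0 0"
}}

```text
t: 30.78
ee_pos: [0.3798, -0.3244, 0.1185]
ee_rot: [-180.0, -0.1, 137.7]
contact_force: [-1.0, 0.3, -0.7]
gripper_width: 0.0149
```

{"fn": "jog_arm", "kwargs": {
  "commands": "10 0 0 -2 0 0 0; 10 0 0 0 0 0 0; 35 0 0 0 0 0 0; 35 0 0 0 0 0 0; 35 0 0 0 0 0 0; 35 0 0 25 0 0 0; 35 0 0 35 0 0 0; 35 0 0 40 0 0 0"
}}

```text
t: 31.45
ee_pos: [0.3792, -0.3247, 0.2185]
ee_rot: [-180.0, -0.1, 137.6]
contact_force: [0.5, -0.3, 0.2]
gripper_width: 0.035
```

{"fn": "jog_arm", "kwargs": {
  "commands": "35 0 10 40 0 0 0; 35 0 35 10 0 0 -7; 35 0 40 0 0 0 -7; 35 0 40 0 0 0 -7; 35 0 40 0 0 0 -7; 35 5 40 0 0 0 -7; 35 10 38 0 0 0 -7; 35 10 38 0 0 0 -7"
}}

```text
t: 32.12
ee_pos: [0.4022, -0.0715, 0.2687]
ee_rot: [179.9, 0.0, 93.4]
contact_force: [1.8, -0.4, 1.0]
gripper_width: 0.0351
```

Run:
```python
from h import *
s=r.get_state();print(s['t'],s['ee_pos'],s['ee_rot'],s['gripper_width'])
f=grab('scene');g=grab('side')
for n,X in(('c',pts(f)),('s',pts(g))):
    print(n,top(X,.435,.49,-.42,-.365,.155,.18),top(X,.395,.445,-.38,-.33,.155,.18),top(X,.36,.405,-.345,-.30,.155,.18))
    print('mat', top(X,.36,.58,.24,.46,.068,.085), top(X,.36,.58,.20,.46,.10,.125)) 
    print('door',top(X,.44,.75,-.1,.25,.214,.223))
cv2.imwrite('pics/z17.png',np.hstack([cv2.resize(f['image'][60:340,150:430],(400,400),interpolation=2),cv2.resize(g['image'][60:340,120:400],(400,400),interpolation=2)]))
```

```text
32.1167 [ 0.40215893 -0.0714949   0.26874979] [1.79914517e+02 2.03803832e-02 9.34253536e+01] 0.03505815942164123
c (15, array([ 458.4, -388. ]), array([11.1,  8.4]), 26.0, array([ 460.3, -385.6,  165.1])) (14, array([ 419.5, -354.9]), array([10.3,  5.5]), 32.7, array([ 420.5, -353.9,  165.4])) (10, array([ 383. , -317.1]), array([14.9,  2.8]), 54.5, array([ 381.9, -318.3,  169.6]))
mat (788, array([437.8, 380.6]), array([57.9, 89.9]), 81.3, array([438.6, 380.7,  76.7])) (256, array([447.4, 299.2]), array([41.6, 62.4]), 34.4, array([452.4, 293.2, 111.4]))
door (545, array([585.6,  57.2]), array([ 17.1, 238.6]), 47.8, array([584.8,  58.4, 220. ]))
s (19, array([ 455.7, -389.1]), array([10.3,  9.1]), 89.0, array([ 456.9, -389.1,  164.7])) (14, array([ 419.9, -356.3]), array([7.1, 7. ]), 52.9, array([ 421.3, -356.3,  167.5])) (16, array([ 380.9, -319.8]), array([14.1,  4.4]), 56.2, array([ 380.8, -320.8,  166.2]))
mat (541, array([436.5, 379. ]), array([63.7, 90.8]), 80.5, array([437.5, 377.9,  75.6])) (190, array([446.4, 298.2]), array([40.5, 63.9]), 32.1, array([452.1, 290.1, 109.9]))
door (500, array([584.4,  55.3]), array([ 15.7, 239.2]), 48.0, array([587.2,  52.3, 219.1]))
```

View pics/z17.png

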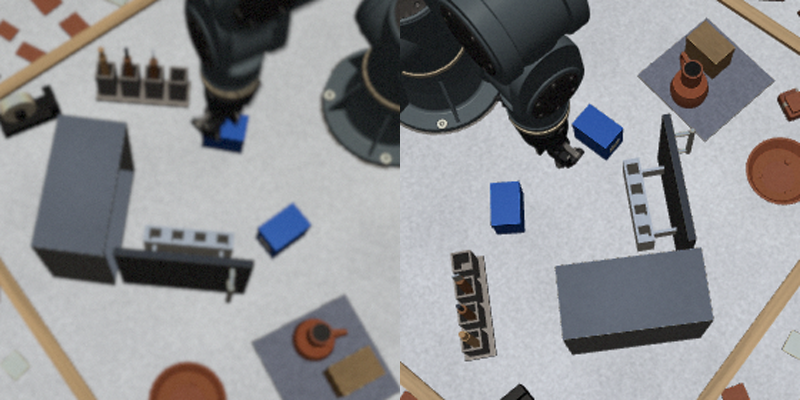

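All three tools stand in the cups with tops at 165–170 mm, as they should (12+158). Back to the handle.

{"fn": "jog_arm", "kwargs": {
  "commands": "50 10 15 10 0 0 -6; 50 20 29 0 0 0 -6; 50 20 29 0 0 0 -6; 50 20 29 0 0 0 -6; 50 20 29 0 0 0 -6; 50 20 29 0 0 0 -6; 50 20 29 0 0 0 -6; 50 20 29 0 0 0 -3"
}}

```text
t: 32.88
ee_pos: [0.5531, 0.146, 0.2783]
ee_rot: [180.0, -0.0, 48.4]
contact_force: [0.6, 0.2, 0.4]
gripper_width: 0.0502
```

{"fn": "jog_arm", "kwargs": {
  "commands": "50 0 0 0 0 0 0; 50 0 0 0 0 0 0"
}}

```text
t: 33.05
ee_pos: [0.5528, 0.1457, 0.2773]
ee_rot: [-180.0, 0.0, 48.9]
contact_force: [0.1, -0.2, -0.1]
gripper_width: 0.0501
```

Run:
```python
from h import *
s=r.get_state();print(s['t'],s['ee_pos'],s['ee_rot'],s['gripper_width'])
f=wgrab('w18');P=wpts(f)
print(top(P,.50,.62,.09,.2,.19,.21))
for n in('scene','side'): print(top(pts(grab(n)),.50,.6,.12,.2,.19,.21))
```

```text
33.05 [0.55276955 0.14565749 0.27731994] [-1.79975463e+02  4.83894985e-02  4.88989225e+01] 0.050102584065965405
(1716, array([543.2, 130.9]), array([42.4, 77.5]), 49.0, array([537.1, 125.7, 201.5]))
(13, array([552.7, 147.9]), array([ 5., 10.]), 58.8, array([554.5, 148.5, 205.2]))
(47, array([541.2, 133.8]), array([37.3,  8.4]), 42.3, array([543.3, 136.3, 199.6]))
```

View pics/w18.png

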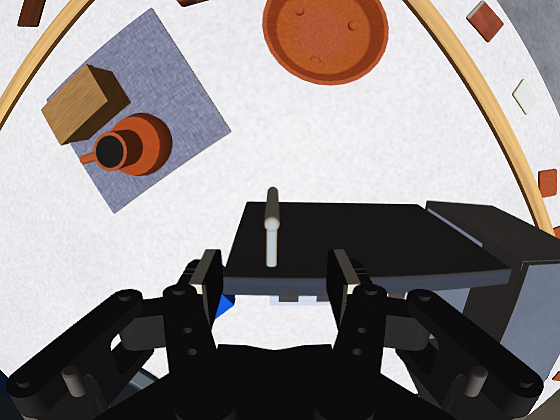

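The bar top is at (271,222), practically under the TCP. Jug and box are on the mat at (130,145) and (85,105).

{"fn": "jog_arm", "kwargs": {
  "commands": "50 -0.5 0 -30 0 0 0; 50 0 0 -40 0 0 0; 50 0 0 -28 0 0 0; 50 0 0 -10 0 0 0; 50 0 0 0 0 0 0; 5 0 0 0 0 0 0; 5 0 0 0 0 0 0; 5 0 0 0 0 0 0"
}}

```text
t: 33.87
ee_pos: [0.5526, 0.1452, 0.172]
ee_rot: [179.9, -0.2, 48.7]
contact_force: [-21.0, 24.2, 15.6]
gripper_width: 0.0146
```

{"fn": "jog_arm", "kwargs": {
  "commands": "5 0 0 0 0 0 0; 5 0 0 0 0 0 0; 5 0 0 0 0 0 0; 5 0 0 0 0 0 0"
}}

```text
t: 34.2
ee_pos: [0.5515, 0.147, 0.1721]
ee_rot: [-179.9, -0.2, 48.8]
contact_force: [-11.0, 13.2, 13.9]
gripper_width: 0.0096
```

Run:
```python
from h import *
s=r.get_state();p=s['ee_pos'][:2]*1000;print(p,s['gripper_width'],s['contact_force'])
H=np.array([680,-18.]);d=p-H;R=np.hypot(*d);a=np.degrees(np.arctan2(d[1],d[0]))%360;print(R,a)
prev=p
for i in range(1,16):
    b=np.radians(a+6*i);q=H+208.7*np.array([np.cos(b),np.sin(b)]);print(i*6,np.round(q-prev,1),np.round(q));prev=q
```

```text
[551.5081259  147.03022662] 0.009579797474701675 [-11.01782803  13.17836061  13.91465167]
209.1533824931216 127.90418229010791
6 [-16.2 -14.7] [535. 132.]
12 [-14.9 -16. ] [520. 116.]
18 [-13.2 -17.4] [507.  99.]
24 [-11.3 -18.7] [496.  80.]
30 [ -9.3 -19.8] [487.  61.]
36 [ -7.1 -20.6] [479.  40.]
42 [ -4.9 -21.3] [475.  19.]
48 [ -2.7 -21.7] [472.  -3.]
54 [ -0.4 -21.8] [471. -25.]
60 [  1.9 -21.8] [473. -47.]
66 [  4.1 -21.5] [477. -68.]
72 [  6.4 -20.9] [484. -89.]
78 [  8.5 -20.1] [ 492. -109.]
84 [ 10.6 -19.1] [ 503. -128.]
90 [ 12.5 -17.9] [ 515. -146.]
```

{"fn": "jog_arm", "kwargs": {
  "commands": "5 -8.3 -7 0 0 0 3; 5 -15.6 -15.4 0 0 0 6; 5 -14 -16.7 0 0 0 6; 5 -12.3 -18 0 0 0 6; 5 -10.3 -19.3 0 0 0 6; 5 -8.2 -20.2 0 0 0 6; 5 -6 -21 0 0 0 6; 5 -3.8 -21.5 0 0 0 6"
}}

```text
t: 34.87
ee_pos: [0.4717, 0.0057, 0.1721]
ee_rot: [180.0, -0.1, 94.1]
contact_force: [-9.4, 1.7, 17.8]
gripper_width: 0.0095
```

{"fn": "jog_arm", "kwargs": {
  "commands": "5 -1.6 -21.8 0 0 0 6; 5 0.8 -21.8 0 0 0 6; 5 3 -21.7 0 0 0 6; 5 5.3 -21.2 0 0 0 6; 5 7.5 -20.5 0 0 0 6; 5 9.6 -19.6 0 0 0 6; 5 6.5 -11 0 0 0 3; 5 0 0 0 0 0 0"
}}

```text
t: 35.53
ee_pos: [0.5062, -0.1345, 0.1721]
ee_rot: [179.9, 0.2, 132.9]
contact_force: [-6.5, -3.5, 16.4]
gripper_width: 0.0096
```

Run:
```python
from h import *
s=r.get_state();p=s['ee_pos'][:2]*1000;print(s['t'],p,s['ee_rot'],s['gripper_width'],s['contact_force'])
d=p-[680,-18];print(np.hypot(*d),np.degrees(np.arctan2(d[1],d[0]))%360, 'to go',np.array([511.1,-140.7])-p)
```

```text
35.5333 [ 506.15497163 -134.54307298] [179.94767506   0.23204004 132.85317119] 0.00961203828960421 [-6.50925016 -3.53379104 16.43591708]
209.29496350135236 213.8373010790132 to go [ 4.94502837 -6.15692702]
```

Some 2° remain; I'm pushing slightly past shut.

{"fn": "jog_arm", "kwargs": {
  "commands": "5 2.5 -3 0 0 0 1.5; 5 2.5 -3 0 0 0 1; 5 1.2 -1.2 0 0 0 0; 5 0 0 0 0 0 0; 5 0 0 0 0 0 0"
}}

```text
t: 35.95
ee_pos: [0.5091, -0.1388, 0.1721]
ee_rot: [-180.0, -0.0, 135.2]
contact_force: [-25.3, 4.5, 26.4]
gripper_width: 0.0093
```

Run:
```python
from h import *
s=r.get_state();p=s['ee_pos'][:2]*1000;print(s['t'],p,s['ee_rot'],s['gripper_width'],s['contact_force'])
for n in('scene','side'):
    X=pts(grab(n)); print(top(X,.4,.9,-.4,.1,.21,.235))
```

```text
35.95 [ 509.11033774 -138.80203182] [-1.79952998e+02 -4.25453549e-02  1.35231529e+02] 0.009284814367939322 [-25.32389786   4.51079592  26.404351  ]
(5362, array([ 646.5, -152.6]), array([252.4, 141.4]), 45.7, array([ 650.9, -146. ,  225.5]))
(6044, array([ 644.6, -153.4]), array([250.4, 142.1]), 45.5, array([ 646.4, -156.1,  224.1]))
```

The outward reaction is about 21 N with the plan depth back to the 141 mm measured at the start, so the door is against its stop. Releasing.

{"fn": "jog_arm", "kwargs": {
  "commands": "40 0 0 0 0 0 0; 40 0 0 0 0 0 0; 40 0 0 0 0 0 0; 40 0 0 15 0 0 0; 40 0 0 35 0 0 0; 40 0 0 40 0 0 0; 40 -20 10 20 0 0 0; 40 -30 20 0 0 0 0"
}}

```text
t: 36.72
ee_pos: [0.4632, -0.1102, 0.284]
ee_rot: [179.8, 0.3, 135.2]
contact_force: [1.6, -0.0, 0.8]
gripper_width: 0.0397
```

{"fn": "jog_arm", "kwargs": {
  "commands": "40 -20 20 0 0 0 0; 40 -20 20 0 0 0 0; 40 0 20 0 0 0 0; 40 0 0 0 0 0 0; 40 0 0 0 0 0 0"
}}

```text
t: 37.13
ee_pos: [0.4207, -0.0484, 0.2806]
ee_rot: [180.0, 0.1, 135.3]
contact_force: [0.1, -0.1, 0.2]
gripper_width: 0.0404
```

Run:
```python
from h import *
s=r.get_state();print(s['t'],s['ee_pos'],s['contact_force'])
f=grab('scene');g=grab('side');wgrab('w20')
for n,X in(('c',pts(f)),('s',pts(g))):
    print(n,top(X,.435,.49,-.42,-.365,.155,.18),top(X,.395,.445,-.38,-.33,.155,.18),top(X,.36,.405,-.345,-.30,.155,.18))
    print('mat', top(X,.36,.58,.24,.46,.068,.085), top(X,.36,.58,.20,.46,.10,.125)) 
    print('cab',top(X,.4,.9,-.4,.1,.215,.235),'handle',top(X,.47,.56,-.2,-.1,.19,.21))
    print('bowl',top(X,.6,.85,.15,.35,.03,.08),'disp',top(X,.5,.75,-.55,-.35,.02,.12))
cv2.imwrite('pics/z20.png',np.hstack([cv2.resize(f['image'][60:340,150:430],(400,400),interpolation=2),cv2.resize(g['image'][60:340,120:400],(400,400),interpolation=2)]))
```

```text
37.1333 [ 0.42072857 -0.04839666  0.28058086] [ 0.08215362 -0.12638041  0.21848377]
c (17, array([ 458.9, -386.3]), array([13.6,  8.1]), 79.3, array([ 459.2, -384.8,  163.6])) (15, array([ 421.9, -355.4]), array([8.5, 7.3]), 36.3, array([ 422.2, -353.5,  167.7])) (9, array([ 385.1, -320. ]), array([15.2,  2.6]), 54.9, array([ 386.6, -318.7,  169.1]))
mat (787, array([437.6, 380.6]), array([58. , 89.5]), 81.3, array([438. , 380.6,  76.7])) (259, array([446.9, 300.5]), array([41.4, 64.6]), 35.2, array([452.3, 293.4, 111.3]))
cab (5349, array([ 646.5, -153.4]), array([252.8, 142.1]), 45.8, array([ 650. , -147.7,  225.5])) handle (75, array([ 521.3, -164.2]), array([51. , 43.3]), 66.5, array([ 525.2, -152.8,  201.5]))
bowl (1822, array([714.6, 241.8]), array([140.8, 140. ]), 7.1, array([713.3, 241. ,  46.9])) disp (938, array([ 631.3, -431.3]), array([ 58.4, 130.2]), 78.5, array([ 635.4, -424.2,   52.6]))
s (20, array([ 456. , -389.1]), array([10.2,  8.6]), 83.5, array([ 456.4, -389. ,  164.6])) (12, array([ 419.2, -357.3]), array([7.2, 5.7]), 44.1, array([ 419.8, -356.7,  167.3])) (17, array([ 381.5, -322.2]), array([14. ,  4.7]), 54.6, array([ 381.5, -322.6,  165.5]))
mat (547, array([436.7, 378.4]), array([63.2, 89.5]), 80.6, array([437.5, 377.6,  75.3])) (190, array([446.2, 297.1]), array([39.9, 65.3]), 36.5, array([451. , 289.3, 110.5]))
cab (6005, array([ 644.8, -153.7]), array([250.3, 141.2]), 45.5, array([ 646.1, -156.2,  224.2])) handle (50, array([ 520.3, -149.5]), array([10.3, 34.9]), 50.5, array([ 518.8, -148.8,  202.1]))
bowl (1316, array([712.3, 240.9]), array([140.5, 140.8]), 32.2, array([709.7, 261.9,  46.8])) disp (1076, array([ 628.6, -433.1]), array([ 55.1, 130.2]), 78.2, array([ 632.3, -431.5,   51.7]))
```

View pics/z20.png

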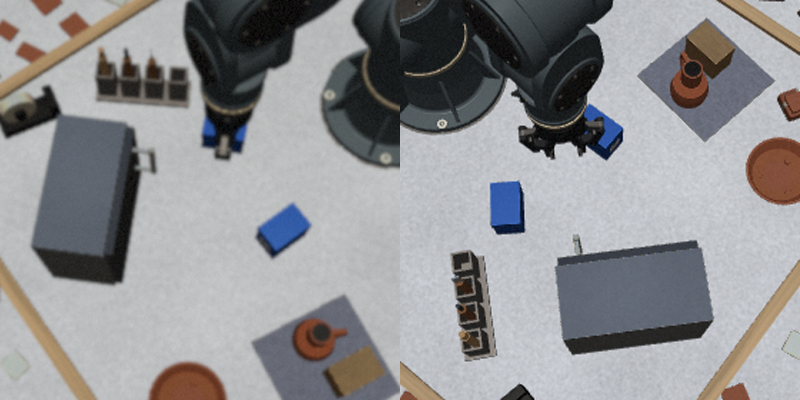

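The handle's centroid is back within about 0.5 mm of where it was at the start, so the door is shut. The tools, jug, box and bystanders are all where they should be. Handing in.

```bash
python3 -c "
from h import *
print(r.job_done())"
```

```text
the job is handed in; nothing more can be done
None
```

I cleared the finds box and the jug onto the mat, swung the door open to about 1.54 rad, and moved the three tools present (wooden, dark-headed and flat-bladed) into three of the stand's cups. Then I shut the door by its handle, let go, and handed the job in at 37 s. The hand-in gave no verdict.

**What the last checks showed:**
- **Jug and box:** both stand upright on the mat. The jug is at about (452, 292) mm and the box at (437, 380) mm, which is within roughly 55 mm of the mat centre along each side.
- **Tools:** their tops are at 164–169 mm, close to the 170 mm expected with the handle foot on the cup floor. I saw no clear lean.
- **Door:** the handle is back within about 0.5 mm of its starting place in the side view. The cabinet depth measures 141–142 mm in both views, as at the start.
- **Bowl, tape dispenser and brick lump:** the bowl and dispenser measure within about 3 mm of where they began. I only checked the brick lump by eye; the arm never went near it.
- **Robot:** clear of everything, with contact force near zero.

**What disagreed:**
- **Box knocked:** something shifted the box about 3 cm on the mat partway through. It stayed upright and well inside the limits, so I left it.
- **Door push:** while I pushed the door home, the gripper stopped about 3 mm short of its earlier shut position. The reaction force and the later views both say the door is shut.
- **Scene-camera handle rectangle:** this last measurement was off from the start because the blob was poor, so I relied on the side view instead.

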